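Set up the airbrush corner for the next panel

ROBOT

A 7-joint arm with a two-finger parallel gripper is mounted at the origin on the work surface. World frame = base frame: x ahead of the robot, y to its left, z up, the work surface at z = 0. Lengths are in m, angles in rad, forces in N, time in s.
With the tool pointing down it reaches from about 0.425 to 0.875 m from the base axis. Payload 4.7 kg.
Tool frame: the origin (TCP) lies midway between the tips of the shut fingers; the grasp point (between the pads) lies 19 mm behind it; z points along the fingers, y is the direction in which the jaws open and shut (so a half turn about z gives the same grasp; the last joint's range is limited). The gripper opens to 87 mm and grips with 3 to 60 N. Pads are 19 mm wide; open, the fingers measure 117 mm over their backs; the gripper's body (75 mm by 190 mm) begins 51 mm behind the grasp point.
Start: joints at [0.014, 0.321, -0.07, 1.45, 0.023, 1.371, -0.057], TCP at [0.65, -0, 0.223] pointing down, gripper open.
Joint ranges: [-2.86, 2.86], [-0.3, 2.09], [-1.38, 1.24], [0.06, 2.45], [-1.56, 4.7], [0.09, 2.05], [-2.69, 2.69]. Speed limits (rad/s): [2.57, 2.57, 3.14, 3.14, 3.14, 3.14, 3.14].

INTERFACE

Orientations are given as a rotation vector (axis times angle).
In Python, from bench import ctrl, optics gives the robot as it stands. The module is installed in compiled form; this text tells all that it offers.
- The arm moves only by the tool step_arm, never from a script. Its argument "deltas" is a list of rows, each a list of 7 numbers: the turn, a rotation vector about the tool's x, y, z in degrees, then the shift along the tool's x, y, z in mm, then the finger opening in mm, from 0 to 87. A call has exactly 8 rows; each row is the pose to reach, as a shift and turn from the pose commanded when the call began, along the tool's axes at that moment; what a row does not reach only later rows make up. A row lasts 1/8 s, in which the tool goes at most 62.5 mm and 10.7 degrees, less where a joint would pass 70% of its speed; a pose out of reach is approached as far as the arm can. A call with a gripper value outside its range is refused whole. The fingers move at their own pace and stop on an object; "newtons" is the grip in N (left out, the last holds). Time passes only in rows, so rows that repeat a pose let the fingers close, or fill a call up. It gives the time, the measured TCP pose, the force and the opening at its end, in the units of the state.
- ctrl.get_state(): the state, without advancing time (a new reading comes with each control period).
- optics.get_image(name): name is "scene" or "side" or "wrist"; returns the picture (400x640x3 uint8, red, green, blue); there is no depth.
- optics.get_calibration(name): a dict with "K" (3x3 intrinsics, pixels), "k1" (the pictures are not rectified: a ray, as slopes to the right and down, at radius r is drawn at 1 + k1 r^2 times it, then the intrinsics apply), "R" (3x3) and "t" (3): a world point X has camera coordinates R X + t. Camera axes: x right, y down, z forward; pixel columns grow to the right and rows downward; lengths in m; the calibration is good to about 2 mm. A picture is of the moment at which its call begins: read the wrist's pose just before it. get_calibration takes no time and is no camera call; for the wrist camera it gives the pose at the moment of the call.
- ctrl.close_job(): hands the job in, once; it reports no verdict.
The state is a dict: "time": time; "joint_positions": joint angles; "qd": joint speeds; "joint_torque": joint torques, N m; "position": TCP position; "tool_rot": TCP orientation; "ft_force": force on the tool from outside, world axes, zero at the start; "torque": the same for the moment, N m; "grip_width": opening from 0.0 (shut) to 1.0 (fully open).
Only numpy, scipy, OpenCV 4.12 (cv2) and the standard library are available. Lean on these libraries where they do the work, as an engineer would, in place of code of your own. Each camera call takes 0.05 s, during which the arm holds its last target.

TASK

Get the airbrush corner ready for the next panel: throw every empty, capless paint bottle, on the desk and in the caddy, into the waste bin, and fill the caddy's free compartments with full paint bottles (the ones with a spout) taken out of the packed crate, so that all four hold one. When the bottles are done, slide the tall blank panel up out of the slotted rack and stand it on the easel's ledge, centred and leaning back against the board. Everything else stays where it is, the other bottles upright in the crate and caddy.

Things in the scene. Friction and masses are not known exactly. Their poses are not given: they have to be found in the camera images.
- paint1: Full paint bottle packed in the crate. Origin at the centre of its underside, z up along the bottle. Moulded white plastic body 50 mm in diameter, straight from 0 to 70 mm height, sloping shoulder 70 to 80 mm; full, closed with a black round screw collar 28 mm in diameter from 80 to 112 mm height (the place to grip), topped by a pointed spout up to 134 mm. 130 g. 
- paint2: Full paint bottle packed in the crate. Origin at the centre of its underside, z up along the bottle. Moulded white plastic body 50 mm in diameter, straight from 0 to 70 mm height, sloping shoulder 70 to 80 mm; full, closed with a black round screw collar 28 mm in diameter from 80 to 112 mm height (the place to grip), topped by a pointed spout up to 134 mm. 130 g. 
- paint3: Full paint bottle packed in the crate. Origin at the centre of its underside, z up along the bottle. Moulded white plastic body 50 mm in diameter, straight from 0 to 70 mm height, sloping shoulder 70 to 80 mm; full, closed with a black round screw collar 28 mm in diameter from 80 to 112 mm height (the place to grip), topped by a pointed spout up to 134 mm. 130 g. 
- paint4: Full paint bottle packed in the crate. Origin at the centre of its underside, z up along the bottle. Moulded white plastic body 50 mm in diameter, straight from 0 to 70 mm height, sloping shoulder 70 to 80 mm; full, closed with a black round screw collar 28 mm in diameter from 80 to 112 mm height (the place to grip), topped by a pointed spout up to 134 mm. 130 g. 
- cleaner1: Bottle of airbrush cleaner packed in the crate. Origin at the centre of its underside, z up along the bottle. Moulded white plastic body 50 mm in diameter, straight from 0 to 70 mm height, sloping shoulder 70 to 80 mm; a wide flat black cap 36 mm in diameter from 78 to 94 mm height, no spout. 130 g. Stays in the crate.
- cleaner2: Bottle of airbrush cleaner packed in the crate. Origin at the centre of its underside, z up along the bottle. Moulded white plastic body 50 mm in diameter, straight from 0 to 70 mm height, sloping shoulder 70 to 80 mm; a wide flat black cap 36 mm in diameter from 78 to 94 mm height, no spout. 130 g. Stays in the crate.
- cleaner3: Bottle of airbrush cleaner packed in the crate. Origin at the centre of its underside, z up along the bottle. Moulded white plastic body 50 mm in diameter, straight from 0 to 70 mm height, sloping shoulder 70 to 80 mm; a wide flat black cap 36 mm in diameter from 78 to 94 mm height, no spout. 130 g. Stays in the crate.
- cleaner4: Bottle of airbrush cleaner packed in the crate. Origin at the centre of its underside, z up along the bottle. Moulded white plastic body 50 mm in diameter, straight from 0 to 70 mm height, sloping shoulder 70 to 80 mm; a wide flat black cap 36 mm in diameter from 78 to 94 mm height, no spout. 130 g. Stays in the crate.
- cleaner5: Bottle of airbrush cleaner packed in the crate. Origin at the centre of its underside, z up along the bottle. Moulded white plastic body 50 mm in diameter, straight from 0 to 70 mm height, sloping shoulder 70 to 80 mm; a wide flat black cap 36 mm in diameter from 78 to 94 mm height, no spout. 130 g. Stays in the crate.
- full1: Full paint bottle in the caddy (may be absent). Origin at the centre of its underside, z up along the bottle. Moulded white plastic body 50 mm in diameter, straight from 0 to 70 mm height, sloping shoulder 70 to 80 mm; full, closed with a black round screw collar 28 mm in diameter from 80 to 112 mm height (the place to grip), topped by a pointed spout up to 134 mm. 130 g. Stays in the caddy.
- empty1: Empty paint bottle standing on the desk. Origin at the centre of its underside, z up along the bottle. Moulded white plastic body 50 mm in diameter, straight from 0 to 70 mm height, sloping shoulder 70 to 80 mm; used up: cap gone, open white neck 26 mm in diameter from 80 to 104 mm height (the place to grip), no collar and no spout. 30 g. 
- empty2: Empty paint bottle standing in a compartment of the caddy (may be absent). Origin at the centre of its underside, z up along the bottle. Moulded white plastic body 50 mm in diameter, straight from 0 to 70 mm height, sloping shoulder 70 to 80 mm; used up: cap gone, open white neck 26 mm in diameter from 80 to 104 mm height (the place to grip), no collar and no spout. 30 g. 
- empty3: Empty paint bottle standing in a compartment of the caddy (may be absent). Origin at the centre of its underside, z up along the bottle. Moulded white plastic body 50 mm in diameter, straight from 0 to 70 mm height, sloping shoulder 70 to 80 mm; used up: cap gone, open white neck 26 mm in diameter from 80 to 104 mm height (the place to grip), no collar and no spout. 30 g. 
- empty4: Empty paint bottle standing in a compartment of the caddy (may be absent). Origin at the centre of its underside, z up along the bottle. Moulded white plastic body 50 mm in diameter, straight from 0 to 70 mm height, sloping shoulder 70 to 80 mm; used up: cap gone, open white neck 26 mm in diameter from 80 to 104 mm height (the place to grip), no collar and no spout. 30 g. 
- crate: Blue plastic crate, fixed, 162 x 162 mm, 60 mm high, walls and floor 5 mm, open on top. Origin at the centre of its underside, x and y along its sides. Nine bottles stand in it, 3 by 3 at 50.4 mm spacing (one at the centre), touching each other and the walls; who stands where varies. Diagonally between the caps is the most room for fingers.
- caddy: Light wooden paint caddy, fixed, 135 x 135 mm, 45 mm high, open on top; a cross divides it into four compartments of 60 x 60 mm, centres at x, y = +-32.5 mm, floor at z = 5 mm; walls 5 mm. Origin at the centre of its underside, x and y along its sides. One bottle per compartment; at first some hold a full one, some an empty, some none.
- bin: Grey desk waste bin fixed to the desk, 140 x 140 mm, 130 mm high, walls and floor 5 mm thick, open on top. Origin at the centre of its underside, x and y along its sides. Stands at the far left or far right; the easel is on the other side.
- rack: Plywood slotted rack fixed to the desk, 110 mm (its x) by 126 mm (its y). Floor 8 mm thick; two grooved cheeks at its y ends, up to 74 mm height, hold three plates upright in slots 8 mm wide at x = -36, 0 and +36 mm. Origin at the centre of its underside.
- blank: Blank panel for painting: plain solid white plastic plate 5 mm thick (its x), 100 mm wide (its y), 130 mm tall (its z), 78 g, standing in one of the rack's slots (which one varies) on the rack's floor; it sticks out 64 mm above the cheeks and 30 mm above the stencils. Origin at the middle of its lower edge.
- blank_top (a point): Middle of the blank panel's top edge, 130 mm above its origin.
- stencil1: Stencil: white plastic plate 5 mm thick (its x), 100 mm wide (its y), only 100 mm tall, with a window 56 x 52 mm cut in it, in another slot of the rack. Origin at the middle of its lower edge. Stays in the rack.
- stencil2: Stencil: white plastic plate 5 mm thick (its x), 100 mm wide (its y), only 100 mm tall, with a window 56 x 52 mm cut in it, in another slot of the rack. Origin at the middle of its lower edge. Stays in the rack.
- easel: Wooden table easel, fixed, 110 x 130 mm; origin at the centre of its underside, front = its +x side. Its board (110 mm wide) leans back (top towards -x) 0.26 rad from vertical; board face and ledge meet in a corner along y at x = 0, z = 30 mm. From it the face runs 80 mm up the slope, the ledge, square to the board, 24 mm forward to a lip 10 mm high. The panel overtops the board by 50 mm.
- mug: White mug standing beyond the caddy and crate, 76 mm across, 85 mm high. Origin at the centre of its underside. Not part of the job.

How it is judged:
By the outcome, as a careful person would: the job done as asked, in the order asked, and still so for the second after the job is handed in, with the robot touching nothing.
Of full1, empty2, empty3, empty4 only 2 to 3 are there at a start; the rules pass over those that are not, and their reading is None.
At some moment in a run one of empty1 may be knocked a few centimetres aside while the robot is not near it.
It also fails if it takes over 210 s, if anything falls off the work surface, if the arm or the gripper's body presses on something with over 40 N, if the wrist force passes 120 N, or if a joint passes its speed limit or range.

## Working session

There is one attempt and no reset: what is moved stays moved. The work goes in short steps, Python scripts to look and compute and a tool call to move; the robot and the scene stay as the last step left them, time stands still between calls to the robot, and variables do not carry over. Pictures are saved under pics/ and viewed, and the job is handed in when it is done.

Besides the shell and the picture viewer there is one more tool, called by a JSON object that holds its "op" and its "data". step_arm: Moves the arm, as the interface text tells. Its arguments: {"type":"object","properties":{"deltas":{"type":"array"},"newtons":{"type":"number"}},"required":["deltas"]}

```bash
mkdir -p pics; ls
cat > h.py <<'E'
import numpy as np, cv2
from bench import ctrl, optics
def snap(n,f):
    im=optics.get_image(n); cv2.imwrite('pics/'+f,cv2.cvtColor(im,cv2.COLOR_RGB2BGR)); return im
E
python3 - <<'E'
from h import *
snap('scene','s0.png');snap('side','d0.png');snap('wrist','w0.png')
s=ctrl.get_state();print(s)
for n in('scene','side','wrist'):
    c=optics.get_calibration(n);print(n,c['K'],c['k1'],-np.array(c['R']).T@c['t'],c['R'])
E
```

```text
pics
{'time': 0.15, 'joint_positions': array([ 0.01410263,  0.32166271, -0.07008564,  1.45138949,  0.0226144 ,
        1.37076923, -0.0569068 ]), 'qd': array([ 0.00030257, -0.00244948,  0.00169507, -0.00338106, -0.00096871,
        0.00128777, -0.00080017]), 'joint_torque': array([ 2.16972071e-04, -4.91794288e+01, -4.04079035e-01, -3.12878716e+01,
       -6.39387709e-02,  4.04033612e-02,  9.90178205e-05]), 'position': array([ 6.49594679e-01, -5.20880169e-05,  2.21708926e-01]), 'tool_rot': array([-2.22075011e+00, -2.22079129e+00,  1.70668814e-03]), 'ft_force': array([ 0.09063195, -0.39487107,  0.20265586]), 'torque': array([0.01415142, 0.01284527, 0.01261338]), 'grip_width': 0.9995408793681011}
scene [[413.062886     0.         322.39979008]
 [  0.         413.062886   190.59940223]
 [  0.           0.           1.        ]] 0.01896070710936967 [1.18477689 0.412837   0.88755606] [[-0.56077978  0.82793366  0.00720374]
 [ 0.60078208  0.41288051 -0.68453676]
 [-0.56972531 -0.37954649 -0.72894275]]
side [[403.1784304    0.         316.61285981]
 [  0.         403.1784304  193.31416215]
 [  0.           0.           1.        ]] -0.08003605911347994 [ 0.5084432  -0.93596987  0.81910577] [[ 0.99522343 -0.09519683 -0.02163086]
 [-0.07474188 -0.6004788  -0.79613998]
 [ 0.06280113  0.79395389 -0.60472575]]
wrist [[315.50947377   0.         323.49709541]
 [  0.         315.50947377 202.29774905]
 [  0.           0.           1.        ]] -0.05117313146997802 [0.64914005 0.07861309 0.38440848] [[ 9.99999535e-01 -3.82220689e-04 -8.85436389e-04]
 [-1.10363354e-04 -9.57432623e-01  2.88656822e-01]
 [-9.58076293e-04 -2.88656590e-01 -9.57432219e-01]]
```

View pics/s0.png

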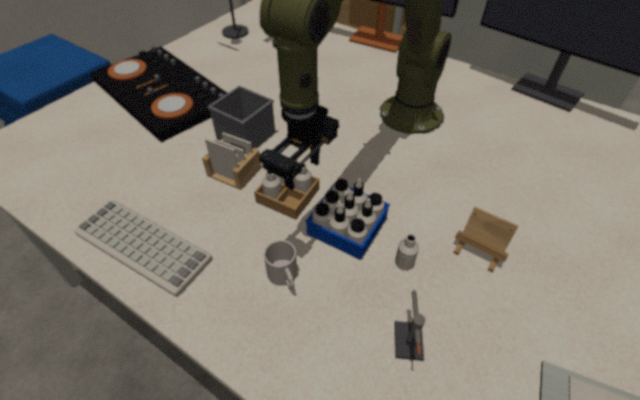

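View pics/d0.png

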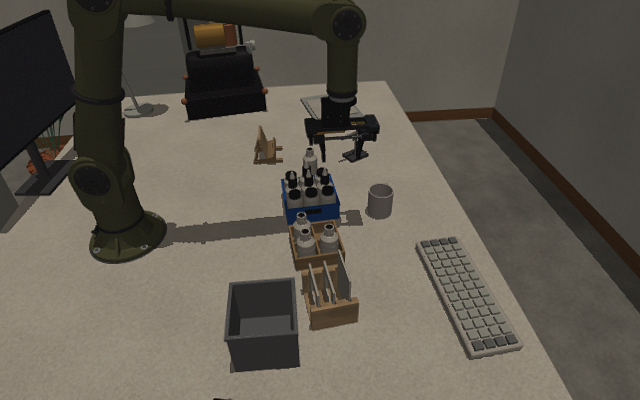

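View pics/w0.png

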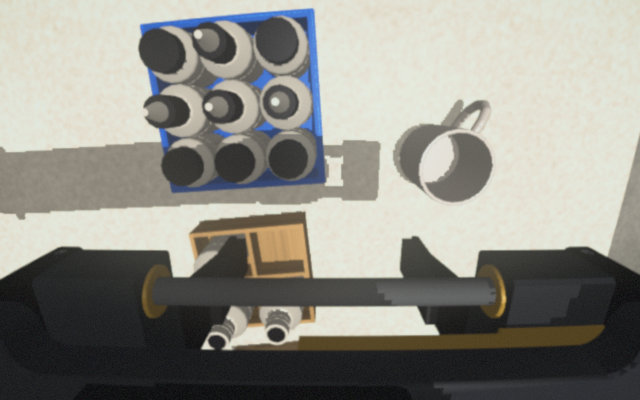

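```bash
cat >> h.py <<'E'
def rays(cal,px):
    px=np.atleast_2d(np.array(px,float)); K=np.array(cal['K']); d=(px-[K[0,2],K[1,2]])/[K[0,0],K[1,1]]
    u=d.copy()
    for _ in range(30):
        r2=(u**2).sum(1,keepdims=True); u=d/(1+cal['k1']*r2)
    R=np.array(cal['R']);t=np.array(cal['t'])
    return -R.T@t, np.c_[u,np.ones(len(u))]@R
def plane(cal,px,z):
    o,v=rays(cal,px); return o+v*((z-o[2])/v[:,2])[:,None]
def proj(cal,X):
    X=np.atleast_2d(X); c=X@np.array(cal['R']).T+cal['t']; u=c[:,:2]/c[:,2:]; r2=(u**2).sum(1,keepdims=True)
    u=u*(1+cal['k1']*r2); K=cal['K']; return u*[K[0][0],K[1][1]]+[K[0][2],K[1][2]]
def tri(obs):
    A=np.zeros((3,3));b=np.zeros(3)
    for cal,p in obs:
        o,v=rays(cal,p);v=v[0]/np.linalg.norm(v[0]);M=np.eye(3)-np.outer(v,v);A+=M;b+=M@o
    return np.linalg.solve(A,b)
def crop(src,dst,x0,y0,x1,y1,k):
    im=cv2.imread('pics/'+src)[y0:y1,x0:x1]; im=cv2.resize(im,None,fx=k,fy=k,interpolation=cv2.INTER_CUBIC)
    step=20
    for x in range((x0//step+1)*step,x1,step): cv2.putText(im,str(x),(int((x-x0)*k)-10,8),0,.33,(0,0,255),1); cv2.line(im,(int((x-x0)*k),10),(int((x-x0)*k),14),(0,0,255),1)
    for y in range((y0//step+1)*step,y1,step): cv2.putText(im,str(y),(0,int((y-y0)*k)+3),0,.33,(0,0,255),1)
    cv2.imwrite('pics/'+dst,im)
E
python3 - <<'E'
from h import *
crop('s0.png','s0c.png',195,80,355,200,5)
crop('s0.png','s0e.png',380,170,540,290,5)
crop('d0.png','d0c.png',215,120,375,240,5)
crop('d0.png','d0e.png',215,230,375,350,5)
E
```

```text
(no output)
```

View pics/s0c.png

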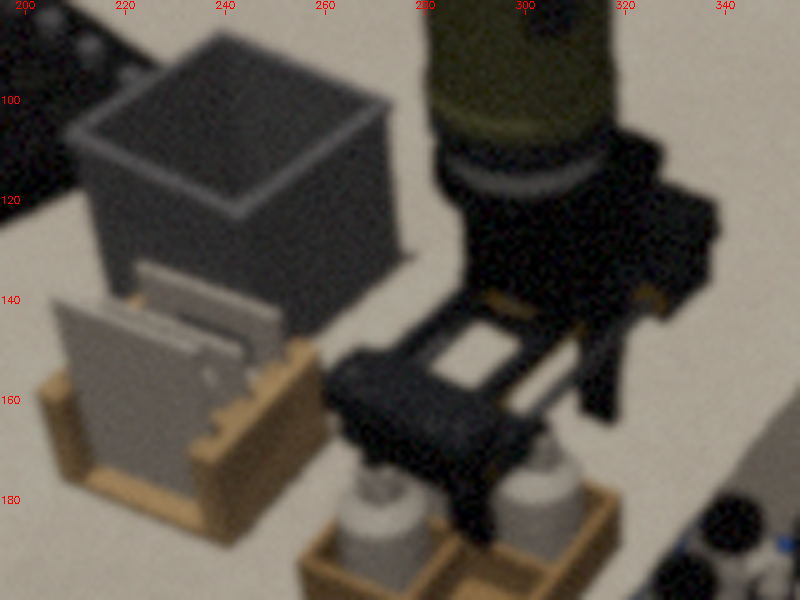

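View pics/s0e.png

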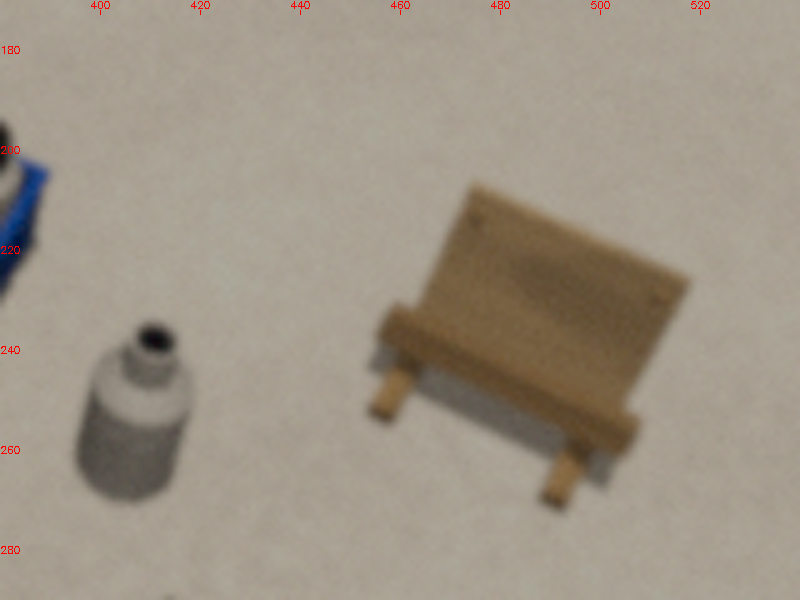

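View pics/d0c.png

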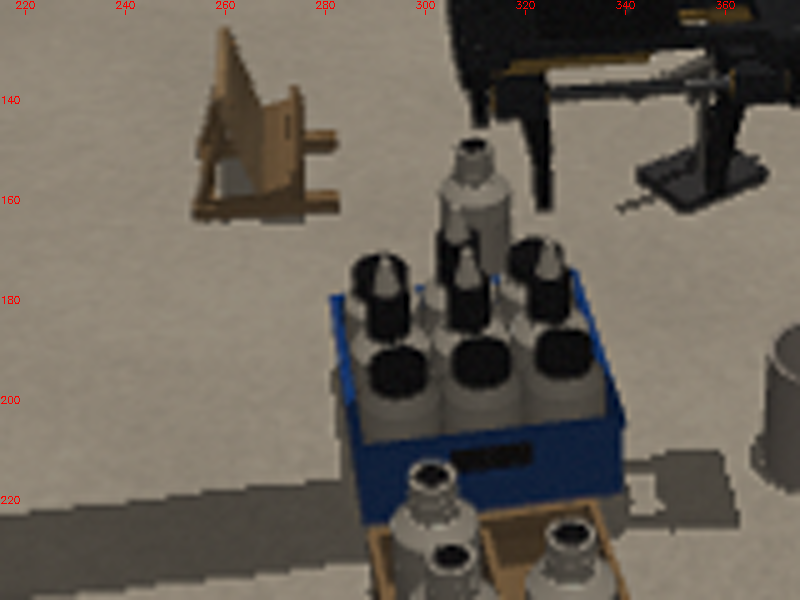

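View pics/d0e.png

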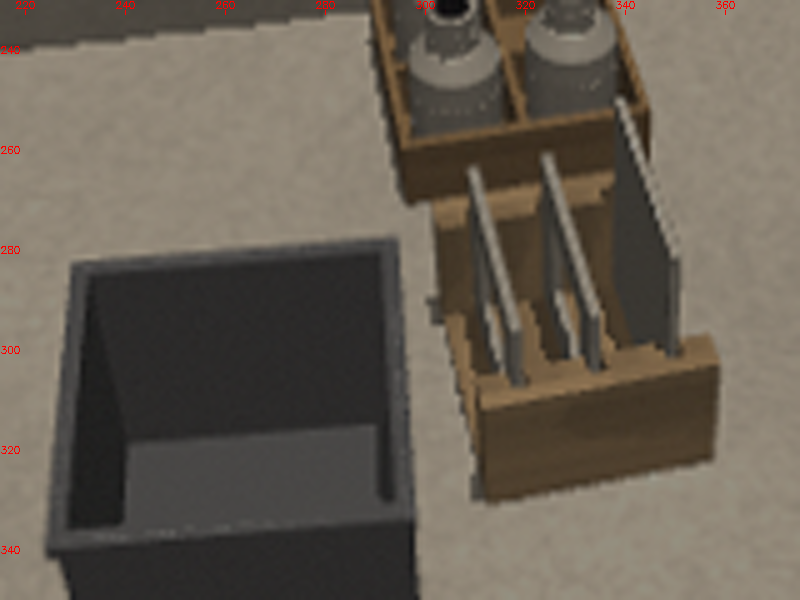

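```bash
python3 - <<'E'
from h import *
np.set_printoptions(precision=4,suppress=True)
S=optics.get_calibration('scene');D=optics.get_calibration('side');W=optics.get_calibration('wrist')
# the side cam
print('bin side',plane(D,[(230,283),(294,278),(297,334),(226,341)],.13))
print('bin scene',plane(S,[(240,87),(273,101),(243,122),(210,107)],.13))
print('emp side',plane(D,[(301.4,214.6),(305.3,230.8),(329.2,227),(309.8,149.2)],.104))
print('emp1 scene',plane(S,[(411,238)],.104))
print('blank side',plane(D,[(338.4,250),(350,281)],.138),'scene',plane(S,[(205.6,140),(235,151)],.138))
print('sten side',plane(D,[(309.5,264),(318,296.5),(324.5,261),(334,292)],.108))
print('spouts',plane(W,[(199,34),(150,110),(210,106),(277,100)],.134))
print('crate rim wrist',plane(W,[(140,24),(313,10),(326,184),(172,192)],.06))
print('easel top',plane(S,[(475,207),(518,226.4)],.1073))
print('easel d',plane(D,[(259,125)],.1073))
print('mug',plane(W,[(456,165)],.085))
E
python3 - <<'E'
from h import *
crop('w0.png','w0c.png',130,0,340,210,2.8)
crop('w0.png','w0d.png',180,200,340,350,4)
E
```

```text
bin side [[ 0.3585 -0.3341  0.13  ]
 [ 0.5004 -0.335   0.13  ]
 [ 0.4987 -0.4786  0.13  ]
 [ 0.3607 -0.4804  0.13  ]]
bin scene [[ 0.3602 -0.4649  0.13  ]
 [ 0.3602 -0.327   0.13  ]
 [ 0.4949 -0.3327  0.13  ]
 [ 0.4961 -0.4662  0.13  ]]
emp side [[ 0.532  -0.0882  0.104 ]
 [ 0.5379 -0.1549  0.104 ]
 [ 0.6017 -0.1476  0.104 ]
 [ 0.5833  0.255   0.104 ]]
emp1 scene [[0.581  0.2623 0.104 ]]
blank side [[ 0.6091 -0.268   0.138 ]
 [ 0.6212 -0.3645  0.138 ]] scene [[ 0.6232 -0.3558  0.138 ]
 [ 0.6113 -0.2569  0.138 ]]
sten side [[ 0.5391 -0.2766  0.108 ]
 [ 0.5497 -0.3746  0.108 ]
 [ 0.5755 -0.2711  0.108 ]
 [ 0.5861 -0.3663  0.108 ]]
spouts [[0.5582 0.1313 0.134 ]
 [0.5141 0.078  0.134 ]
 [0.5618 0.0803 0.134 ]
 [0.6136 0.0843 0.134 ]]
crate rim wrist [[ 0.475   0.1572  0.06  ]
 [ 0.6392  0.1661  0.06  ]
 [ 0.6515  0.001   0.06  ]
 [ 0.4857 -0.0076  0.06  ]]
easel top [[0.4054 0.3526 0.1073]
 [0.4068 0.459  0.1073]]
easel d [[0.4057 0.4531 0.1073]]
mug [[0.7768 0.026  0.085 ]]
```

View pics/w0c.png

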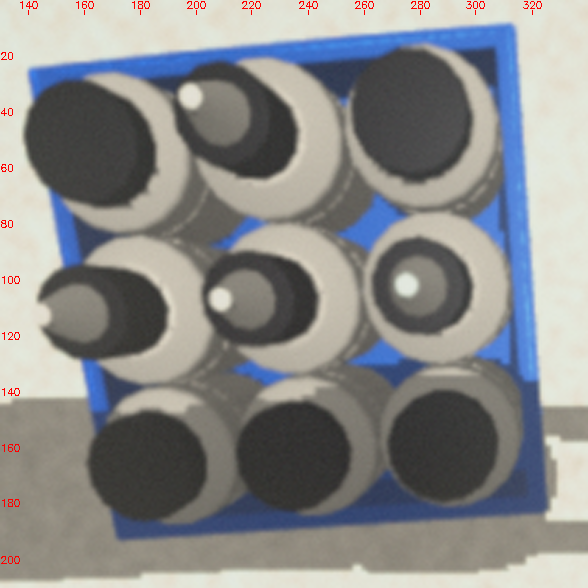

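View pics/w0d.png

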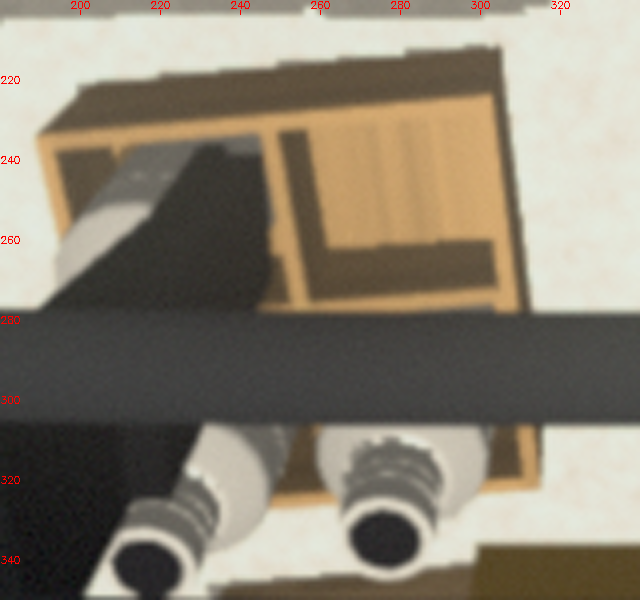

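Run:
```python
from h import *
np.set_printoptions(precision=4,suppress=True)
S=optics.get_calibration('scene');D=optics.get_calibration('side');W=optics.get_calibration('wrist')
print('caddy w',plane(W,[(190,233),(303,224)],.045))
c=plane(D,[(296,258),(345,251.5),(335,220),(289,225)],.045);print('caddy d',c,c.mean(0))
print('emp side',plane(D,[(301.4,214.6),(305.3,230.8),(329.2,227)],.109))
print('emp wrist',plane(W,[(217,341),(276.5,334.5)],.109))
print('spouts',plane(W,[(199,34),(150,110),(210,106),(277,100)],.139))
print('caps',plane(W,[(160,51),(281,40),(182,165),(238,161),(291,156)],.099))
for yaw in(.058,):
  R=np.array([[np.cos(yaw),-np.sin(yaw)],[np.sin(yaw),np.cos(yaw)]])
  g=np.array([[i,j] for j in(1,0,-1) for i in(-1,0,1)])*.0504
  print(g@R.T+[.5615,.0798])
```

```text
caddy w [[ 0.4926 -0.0612  0.045 ]
 [ 0.6253 -0.0497  0.045 ]]
caddy d [[ 0.5082 -0.1929  0.045 ]
 [ 0.6396 -0.1844  0.045 ]
 [ 0.6298 -0.0544  0.045 ]
 [ 0.4953 -0.0603  0.045 ]] [ 0.5682 -0.123   0.045 ]
emp side [[ 0.5318 -0.0941  0.109 ]
 [ 0.5377 -0.1604  0.109 ]
 [ 0.6011 -0.1531  0.109 ]]
emp wrist [[ 0.5347 -0.1596  0.109 ]
 [ 0.5992 -0.1503  0.109 ]]
spouts [[0.56   0.1303 0.139 ]
 [0.5168 0.078  0.139 ]
 [0.5636 0.0803 0.139 ]
 [0.6143 0.0842 0.139 ]]
caps [[0.5106 0.1262 0.099 ]
 [0.6137 0.1331 0.099 ]
 [0.5183 0.0285 0.099 ]
 [0.5708 0.032  0.099 ]
 [0.6194 0.0364 0.099 ]]
[[0.5083 0.1272]
 [0.5586 0.1301]
 [0.6089 0.133 ]
 [0.5112 0.0769]
 [0.5615 0.0798]
 [0.6118 0.0827]
 [0.5141 0.0266]
 [0.5644 0.0295]
 [0.6147 0.0324]]
```

```bash
cat >> h.py <<'E'
from scipy.spatial.transform import Rotation as Ro
def Rt(yaw,tilt=0.):
    # yaw: world angle (deg) of tool y; tilt (rad) about world y-ish
    R0=np.array([[0,1,0],[1,0,0],[0,0,-1.]])
    return Ro.from_euler('z',yaw,degrees=True).as_matrix()@R0
def plan(*wps,R=None):
    s=ctrl.get_state(); Rc=Ro.from_rotvec(s['tool_rot']).as_matrix()
    print('t',round(s['time'],2),'pos',np.round(s['position'],4),'yaw',round(np.degrees(np.arctan2(Rc[1,1],Rc[0,1])),2),'tilt',np.round(Rc[:,2],3),'F',np.round(s['ft_force'],1),'grip',round(s['grip_width']*87,1))
    for w in wps:
        d=Rc.T@(np.array(w[:3])-s['position'])*1000
        Rg=Rt(w[3]) if R is None else R
        if len(w)<4 and R is None: Rg=Rc
        rv=Ro.from_matrix(Rc.T@Rg).as_rotvec(degrees=True)
        print(w,'->',np.round(rv,1),np.round(d,1))
E
sed -i 's/Rg=Rt(w\[3\]) if R is None else R/Rg=Rt(w[3]) if len(w)>3 else (R if R is not None else Rc)/; /if len(w)<4/d' h.py
python3 - <<'E'
from h import *
plan((.58,.258,.24,-41.6))
E
```

```text
t 0.15 pos [ 6.496e-01 -1.000e-04  2.217e-01] yaw 0.0 tilt [-0.001 -0.    -1.   ] F [ 0.1 -0.4  0.2] grip 87.0
(0.58, 0.258, 0.24, -41.6) -> [-0.1  0.  41.6] [258.1 -69.6 -18.2]
```

{"op": "step_arm", "data": {"deltas": [[0,0,8,45,-12,-3,60],[0,0,16,90,-24,-6,60],[0,0,24,135,-36,-10,60],[0,0,32,180,-48,-13,60],[0,0,41.5,230,-61,-16,60],[0,0,41.5,258,-69,-18,60],[0,0,41.5,258,-69,-18,60],[0,0,41.5,258,-69,-18,60]], "newtons": 15}}

```text
time: 1.15
position: [0.5814, 0.2564, 0.2402]
tool_rot: [2.864, 1.288, -0.001]
ft_force: [0.4, -0.4, -0.3]
grip_width: 0.687
```

Run:
```python
from h import *
snap('scene','s1.png');snap('wrist','w1.png');snap('side','d1.png')
plan((.58,.258,.24,-41.6))
```

```text
t 1.3 pos [0.5818 0.2559 0.2404] yaw -41.67 tilt [ 0.    -0.001 -1.   ] F [-0.3  0.9 -0.2] grip 60.0
(0.58, 0.258, 0.24, -41.6) -> [ 0.   0.  -0.1] [ 0.4 -2.7  0.4]
```

View pics/w1.png

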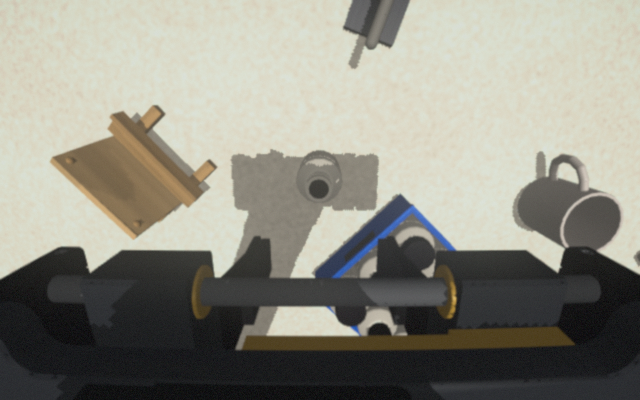

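View pics/s1.png

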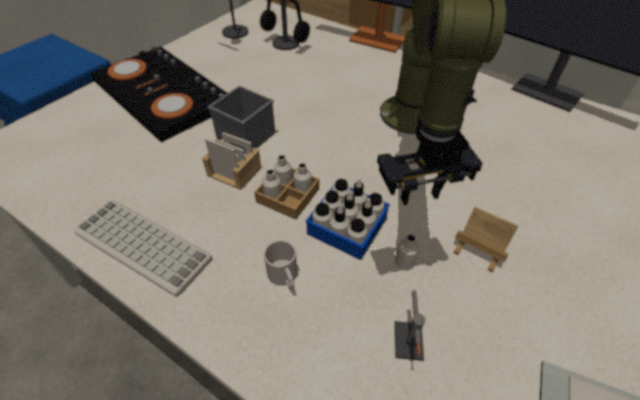

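Run:
```python
from h import *
np.set_printoptions(precision=4,suppress=True)
W=optics.get_calibration('wrist');S=optics.get_calibration('scene');D=optics.get_calibration('side')
print(plane(W,[(318,188)],.104),plane(S,[(411,238)],.104), proj(D,[[.6,.3,.104]]),proj(W,[[.58,.258,.104]]))
crop('s1.png','s1c.png',385,215,435,275,8);crop('d1.png','d1c.png',280,100,380,180,6)
```

```text
[[0.5798 0.2615 0.104 ]] [[0.581  0.2623 0.104 ]] [[313.472  142.3419]] [[320.5337 190.457 ]]
```

View pics/s1c.png

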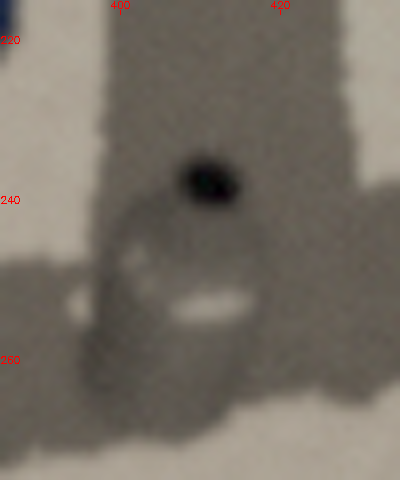

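View pics/d1c.png

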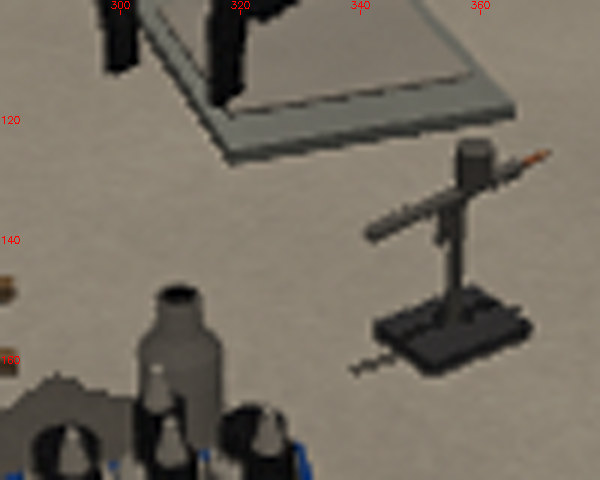

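Run:
```python
from h import *
plan((.5805,.260,.075,-41.6))
```

```text
t 1.3 pos [0.5818 0.2559 0.2404] yaw -41.67 tilt [ 0.    -0.001 -1.   ] F [-0.3  0.9 -0.2] grip 60.0
(0.5805, 0.26, 0.075, -41.6) -> [ 0.   0.  -0.1] [  2.3  -3.8 165.4]
```

{"op": "step_arm", "data": {"deltas": [[0,0,0,2,-4,30,60],[0,0,0,2,-4,70,60],[0,0,0,2,-4,110,60],[0,0,0,2,-4,140,60],[0,0,0,2,-4,165,60],[0,0,0,2,-4,165,0],[0,0,0,2,-4,165,0],[0,0,0,2,-4,165,0]], "newtons": 15}}

```text
time: 2.3
position: [0.5805, 0.2623, 0.0773]
tool_rot: [2.865, 1.29, 0.004]
ft_force: [-0.0, -0.4, -0.3]
grip_width: 0.433
```

Run:
```python
from h import *
snap('side','d2.png');crop('d2.png','d2c.png',260,90,380,180,6)
plan((.5805,.260,.24,-41.6),(.46,-.375,.24,-41.6))
```

```text
t 2.35 pos [0.5804 0.2624 0.0772] yaw -41.51 tilt [ 0.002  0.001 -1.   ] F [0.5 0.2 0.5] grip 34.0
(0.5805, 0.26, 0.24, -41.6) -> [ 0.1 -0.1  0.1] [  -1.3    1.9 -162.8]
(0.46, -0.375, 0.24, -41.6) -> [ 0.1 -0.1  0.1] [-556.7  332.5 -163.8]
```

View pics/d2c.png

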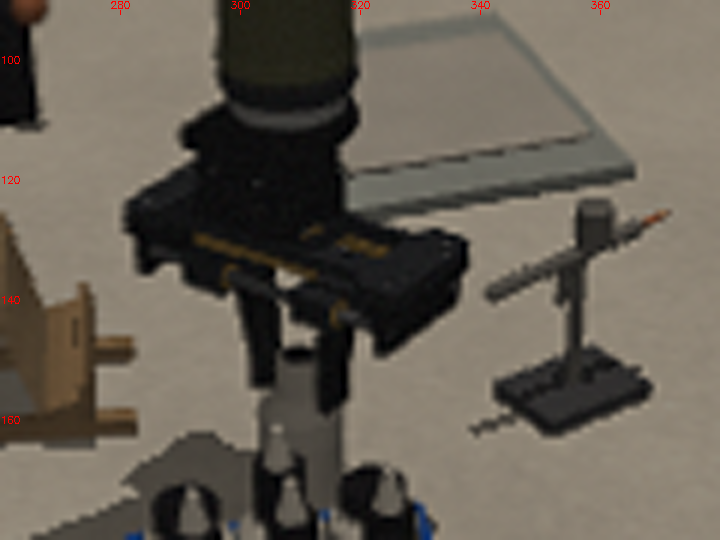

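{"op": "step_arm", "data": {"deltas": [[0,0,0,0,0,0,0],[0,0,0,0,0,0,0],[0,0,0,0,0,-30,0],[0,0,0,0,0,-80,0],[0,0,0,0,0,-130,0],[0,0,0,0,0,-170,0],[0,0,0,-30,18,-170,0],[0,0,0,-70,42,-170,0]]}}

```text
time: 3.35
position: [0.564, 0.1825, 0.2458]
tool_rot: [-2.862, -1.295, -0.001]
ft_force: [-0.9, -0.8, 0.0]
grip_width: 0.316
```

Run:
```python
from h import *
plan((.45,-.38,.24,-41.6),(.45,-.38,.15,-41.6))
```

```text
t 3.35 pos [0.564  0.1825 0.2458] yaw -41.32 tilt [ 0.001  0.001 -1.   ] F [-0.9 -0.8  0. ] grip 27.5
(0.45, -0.38, 0.24, -41.6) -> [-0.  -0.1  0.3] [-497.7  285.8    5.4]
(0.45, -0.38, 0.15, -41.6) -> [-0.  -0.1  0.3] [-497.8  285.8   95.4]
```

{"op": "step_arm", "data": {"deltas": [[0,0,0,-40,23,0,0],[0,0,0,-90,52,0,0],[0,0,0,-140,80,0,0],[0,0,0,-190,109,0,0],[0,0,0,-240,138,0,0],[0,0,0,-290,167,0,0],[0,0,0,-340,196,0,0],[0,0,0,-390,224,0,0]]}}

```text
time: 4.35
position: [0.4731, -0.2602, 0.2456]
tool_rot: [2.864, 1.291, 0.001]
ft_force: [0.9, 0.2, -0.2]
grip_width: 0.316
```

Run:
```python
from h import *
plan((.455,-.376,.24,-41.6),(.455,-.376,.145,-41.6))
```

```text
t 4.35 pos [ 0.4731 -0.2602  0.2456] yaw -41.48 tilt [ 0.  0. -1.] F [ 0.9  0.2 -0.2] grip 27.5
(0.455, -0.376, 0.24, -41.6) -> [ 0.  -0.   0.1] [-98.8  63.2   5.6]
(0.455, -0.376, 0.145, -41.6) -> [ 0.  -0.   0.1] [-98.8  63.1 100.6]
```

{"op": "step_arm", "data": {"deltas": [[0,0,0,-40,26,0,0],[0,0,0,-80,51,0,0],[0,0,0,-99,63,0,0],[0,0,0,-99,63,30,0],[0,0,0,-99,63,70,0],[0,0,0,-99,63,97,0],[0,0,0,-99,63,97,0],[0,0,0,-99,63,97,50]]}}

```text
time: 5.35
position: [0.456, -0.3749, 0.1498]
tool_rot: [2.863, 1.29, 0.001]
ft_force: [0.3, 0.5, 0.7]
grip_width: 0.371
```

{"op": "step_arm", "data": {"deltas": [[0,0,0,0,0,0,50],[0,0,0,0,0,0,50],[0,0,0,0,0,0,50],[0,0,0,0,0,-40,50],[0,0,0,0,0,-95,50],[0,0,0,40,-20,-95,50],[0,0,0,100,-50,-95,50],[0,0,0,150,-75,-95,50]]}}

```text
time: 6.35
position: [0.499, -0.2108, 0.2441]
tool_rot: [2.864, 1.289, 0.002]
ft_force: [1.5, -0.3, 0.8]
grip_width: 0.57
```

Run:
```python
from h import *
plan()
snap('side','d3.png');snap('scene','s3.png');snap('wrist','w3.png');plan()
crop('d3.png','d3c.png',215,200,375,350,5)
crop('s3.png','s3c.png',195,80,395,240,4)
```

```text
t 6.35 pos [ 0.499  -0.2108  0.2441] yaw -41.54 tilt [ 0.001 -0.    -1.   ] F [ 1.5 -0.3  0.8] grip 49.6
t 6.5 pos [ 0.5    -0.2081  0.2438] yaw -41.05 tilt [ 0.001  0.001 -1.   ] F [-0.6 -0.6  0.5] grip 50.1
```

View pics/d3c.png

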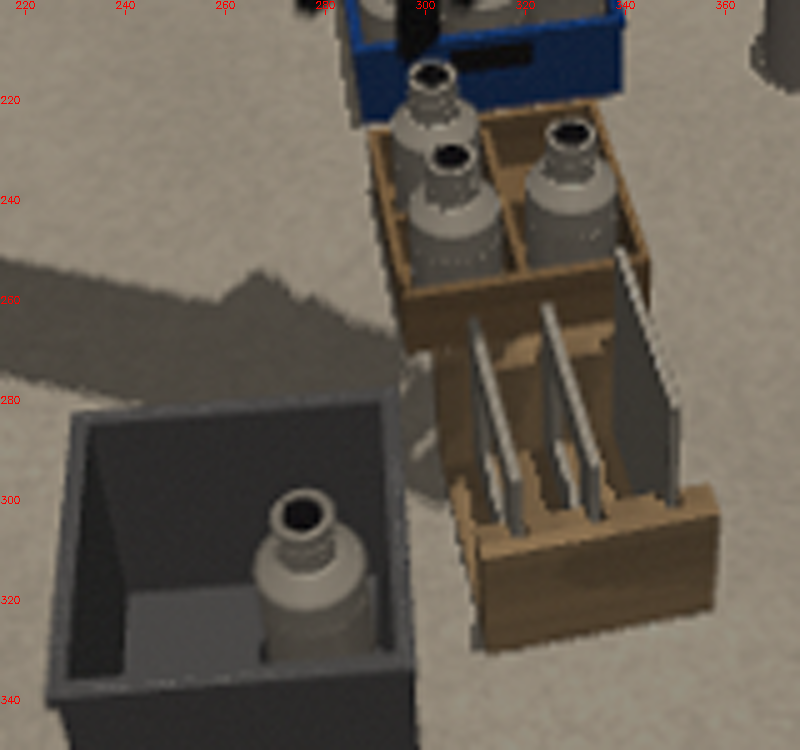

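View pics/s3c.png

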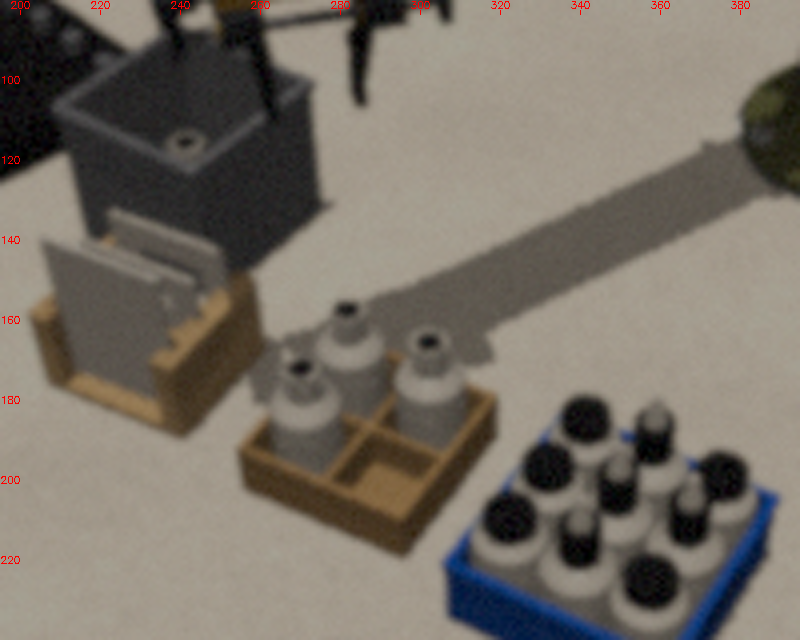

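View pics/w3.png

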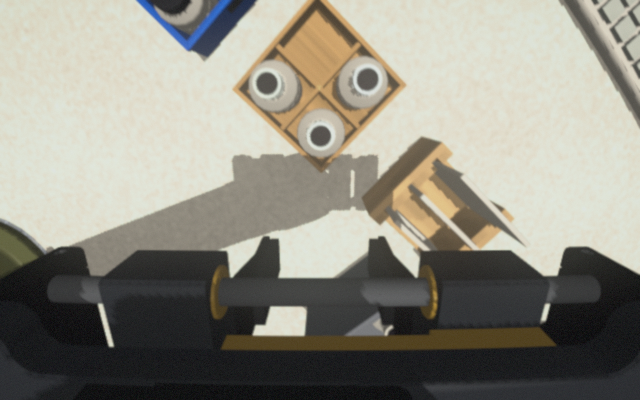

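Run:
```python
from h import *
np.set_printoptions(precision=4,suppress=True)
W=optics.get_calibration('wrist');S=optics.get_calibration('scene');D=optics.get_calibration('side')
print('necks w',plane(W,[(268,83),(366,80),(320,135)],.109))
print('necks s',plane(S,[(195+428/4,80+342/4),(195+300/4,80+368/4),(195+347/4,80+310/4)],.109))
c=plane(W,[(318,-1),(406,86),(322,171),(233,88)],.045);print(c,c.mean(0)); d=c[1]-c[2];print(np.arctan2(c[1]-c[2],1)[:2],np.arctan2(d[1],d[0]),np.arctan2(*(c[0]-c[3])[[1,0]]))
cr=plane(W,[(190,50)],.06);print(cr)
print(proj(W,[[.5,-.21,.02]]))
```

```text
necks w [[ 0.5285 -0.1002  0.109 ]
 [ 0.596  -0.1556  0.109 ]
 [ 0.5333 -0.1651  0.109 ]]
necks s [[ 0.5298 -0.0915  0.109 ]
 [ 0.5993 -0.1475  0.109 ]
 [ 0.5356 -0.1572  0.109 ]]
[[ 0.6186 -0.0637  0.045 ]
 [ 0.6348 -0.1903  0.045 ]
 [ 0.504  -0.2011  0.045 ]
 [ 0.4914 -0.068   0.045 ]] [ 0.5622 -0.1308  0.045 ]
[0.1301 0.0108] 0.08258537145737525 0.03403450094423563
[[ 0.4872 -0.0155  0.06  ]]
[[324.3565 174.5323]]
```

Run:
```python
from h import *
plan((.536,-.159,.082,-41.6))
```

```text
t 6.5 pos [ 0.5    -0.2081  0.2438] yaw -41.05 tilt [ 0.001  0.001 -1.   ] F [-0.6 -0.6  0.5] grip 50.1
(0.536, -0.159, 0.082, -41.6) -> [-0.  -0.1  0.6] [ 60.4  -5.1 161.9]
```

{"op": "step_arm", "data": {"deltas": [[0,0,0.3,20,-2,0,50],[0,0,0.3,45,-4,20,50],[0,0,0.3,60,-5,50,50],[0,0,0.3,60,-5,80,50],[0,0,0.3,60,-5,80,50],[0,0,0.3,60,-5,80,50],[0,0,0.3,60,-5,80,50],[0,0,0.3,60,-5,80,50]]}}

```text
time: 7.5
position: [0.5352, -0.1647, 0.1648]
tool_rot: [2.867, 1.282, 0.003]
ft_force: [-0.6, 0.3, -0.7]
grip_width: 0.575
```

Run:
```python
from h import *
np.set_printoptions(precision=4,suppress=True)
plan((.536,-.159,.082,-41.6))
W=optics.get_calibration('wrist')
snap('wrist','w4.png');snap('side','d4.png')
print(proj(W,[[.536,-.159,.109],[.531,-.0935,.109],[.6,-.1505,.109]]))
s=ctrl.get_state()['position'];print(proj(optics.get_calibration('side'),[s]))
crop('d4.png','d4c.png',250,170,370,270,6)
```

```text
t 7.5 pos [ 0.5352 -0.1647  0.1648] yaw -41.82 tilt [ 0.002 -0.    -1.   ] F [-0.6  0.3 -0.7] grip 50.1
(0.536, -0.159, 0.082, -41.6) -> [ 0.1 -0.1 -0.2] [ 4.7 -3.3 82.8]
[[319.0081 212.6461]
 [250.1737 150.3034]
 [379.7596 145.0012]]
[[303.4607 215.6807]]
```

View pics/d4c.png

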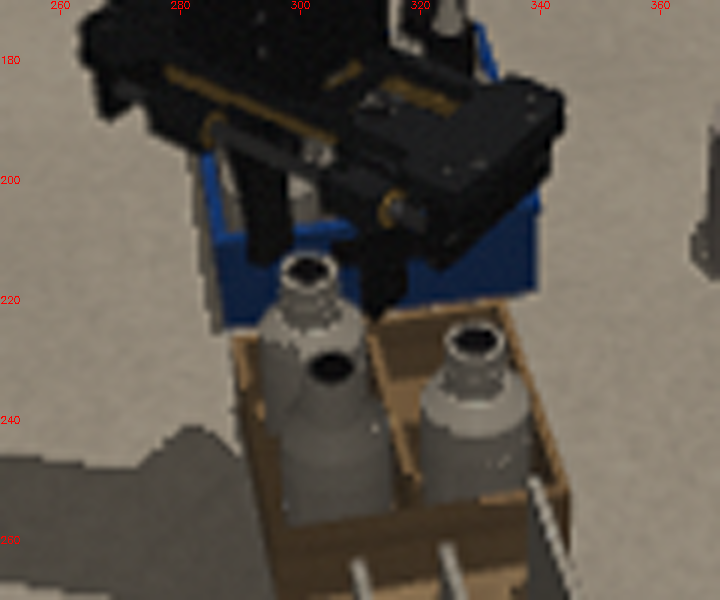

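View pics/w4.png

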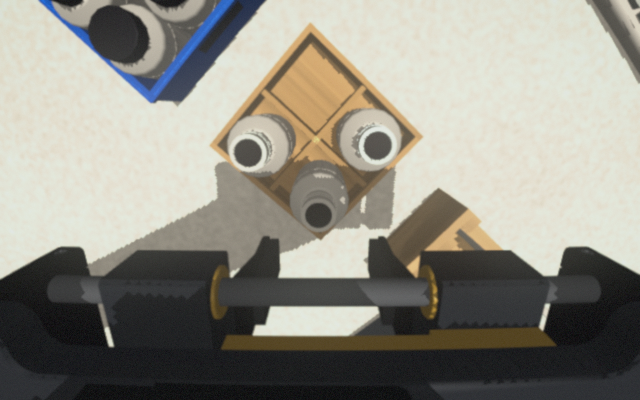

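Run:
```python
from h import *
np.set_printoptions(precision=4,suppress=True)
W=optics.get_calibration('wrist')
print('necks w',plane(W,[(250,152),(376,145),(318,214)],.109))
c=plane(W,[(311,24),(423,136),(321,240),(211,146)],.045);print(c,c.mean(0),plane(W,[(317,140)],.045))
print(plane(W,[(153,103)],.06),plane(W,[(118,35)],.099))
```

```text
necks w [[ 0.5299 -0.094   0.109 ]
 [ 0.5977 -0.1484  0.109 ]
 [ 0.5346 -0.1589  0.109 ]]
[[ 0.6238 -0.0503  0.045 ]
 [ 0.6372 -0.1824  0.045 ]
 [ 0.5035 -0.1961  0.045 ]
 [ 0.491  -0.0633  0.045 ]] [ 0.5639 -0.123   0.045 ] [[ 0.5648 -0.1227  0.045 ]]
[[ 0.4862 -0.0089  0.06  ]] [[0.5169 0.0227 0.099 ]]
```

{"op": "step_arm", "data": {"deltas": [[0,0,0,4,-3,20,50],[0,0,0,4,-3,50,50],[0,0,0,4,-3,82,50],[0,0,0,4,-3,82,50],[0,0,0,4,-3,82,0],[0,0,0,4,-3,82,0],[0,0,0,4,-3,82,0],[0,0,0,4,-3,82,0]]}}

```text
time: 8.6
position: [0.5357, -0.1593, 0.0827]
tool_rot: [2.867, 1.283, 0.002]
ft_force: [-0.8, 0.9, 4.0]
grip_width: 0.318
```

Run:
```python
from h import *
plan((.536,-.159,.24,-41.6),(.403,-.377,.24,-41.6),(.403,-.377,.15,-41.6))
```

```text
t 8.6 pos [ 0.5357 -0.1593  0.0827] yaw -41.8 tilt [ 0.002 -0.    -1.   ] F [-0.8  0.9  4. ] grip 27.6
(0.536, -0.159, 0.24, -41.6) -> [ 0.1 -0.1 -0.2] [   0.6    0.2 -157.3]
(0.403, -0.377, 0.24, -41.6) -> [ 0.1 -0.1 -0.2] [-250.6   46.4 -157.5]
(0.403, -0.377, 0.15, -41.6) -> [ 0.1 -0.1 -0.2] [-250.7   46.2  -67.5]
```

{"op": "step_arm", "data": {"deltas": [[0,0,0,0,0,-30,0],[0,0,0,0,0,-80,0],[0,0,0,0,0,-130,0],[0,0,0,0,0,-162,0],[0,0,0,-40,7,-162,0],[0,0,0,-90,17,-162,0],[0,0,0,-140,26,-162,0],[0,0,0,-190,35,-162,0]]}}

```text
time: 9.6
position: [0.4334, -0.3255, 0.2437]
tool_rot: [2.867, 1.283, 0.001]
ft_force: [0.4, -0.6, 0.1]
grip_width: 0.317
```

{"op": "step_arm", "data": {"deltas": [[0,0,0,-40,8,0,0],[0,0,0,-61,11,0,0],[0,0,0,-61,11,20,0],[0,0,0,-61,11,60,0],[0,0,0,-61,11,92,0],[0,0,0,-61,11,92,0],[0,0,0,-61,11,92,50],[0,0,0,-61,11,92,50]]}}

```text
time: 10.6
position: [0.4029, -0.3779, 0.1535]
tool_rot: [2.865, 1.282, 0.003]
ft_force: [0.3, 0.3, -0.3]
grip_width: 0.463
```

Run:
```python
from h import *
plan((.403,-.377,.24,-41.6),(.530,-.094,.24,-41.6),(.530,-.094,.15,-41.6))
```

```text
t 10.6 pos [ 0.4029 -0.3779  0.1535] yaw -41.8 tilt [ 0.003 -0.002 -1.   ] F [ 0.3  0.3 -0.3] grip 40.3
(0.403, -0.377, 0.24, -41.6) -> [ 0.2 -0.  -0.2] [  0.7  -0.3 -86.5]
(0.53, -0.094, 0.24, -41.6) -> [ 0.2 -0.  -0.2] [296.4 -94.2 -86.7]
(0.53, -0.094, 0.15, -41.6) -> [ 0.2 -0.  -0.2] [296.3 -94.5   3.3]
```

{"op": "step_arm", "data": {"deltas": [[0,0,0,0,0,0,50],[0,0,0,0,0,-30,50],[0,0,0,30,-10,-65,50],[0,0,0,80,-26,-65,50],[0,0,0,135,-43,-65,50],[0,0,0,190,-60,-65,50],[0,0,0,240,-77,-50,50],[0,0,0,296,-94,-30,50]]}}

```text
time: 11.6
position: [0.5305, -0.0927, 0.1827]
tool_rot: [2.867, 1.281, 0.005]
ft_force: [-0.1, -1.0, -0.0]
grip_width: 0.576
```

Run:
```python
from h import *
plan((.530,-.094,.082,-41.6))
snap('side','d5.png');crop('d5.png','d5c.png',215,200,375,350,5)
```

```text
t 11.6 pos [ 0.5305 -0.0927  0.1827] yaw -41.85 tilt [ 0.003 -0.    -1.   ] F [-0.1 -1.  -0. ] grip 50.1
(0.53, -0.094, 0.082, -41.6) -> [ 0.2 -0.1 -0.3] [ -1.6   0.2 100.7]
```

View pics/d5c.png

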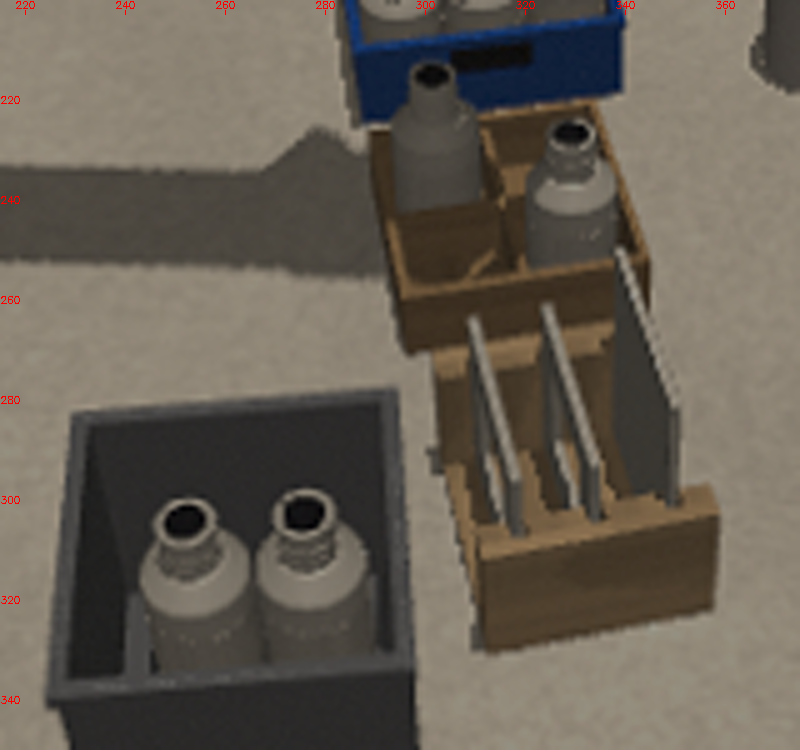

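{"op": "step_arm", "data": {"deltas": [[0,0,0,-1,0,30,50],[0,0,0,-1,0,65,50],[0,0,0,-1,0,101,50],[0,0,0,-1,0,101,50],[0,0,0,-1,0,101,0],[0,0,0,-1,0,101,0],[0,0,0,-1,0,101,0],[0,0,0,-1,0,101,0]]}}

```text
time: 12.65
position: [0.5294, -0.0944, 0.0818]
tool_rot: [2.867, 1.283, 0.003]
ft_force: [-0.4, 1.1, 4.7]
grip_width: 0.32
```

Run:
```python
from h import *
D=optics.get_calibration('side');print(plane(D,[(252,304),(275.5,303)],.109))
plan((.530,-.094,.245,-41.6),(.403,-.43,.245,-41.6),(.403,-.43,.15,-41.6))
```

```text
[[ 0.40584926 -0.38013133  0.109     ]
 [ 0.45664491 -0.38279794  0.109     ]]
t 12.65 pos [ 0.5294 -0.0944  0.0818] yaw -41.79 tilt [ 0.002  0.    -1.   ] F [-0.4  1.1  4.7] grip 27.9
(0.53, -0.094, 0.245, -41.6) -> [ 0.1 -0.1 -0.2] [   0.9    0.5 -163.2]
(0.403, -0.43, 0.245, -41.6) -> [ 0.1 -0.1 -0.2] [-334.2  129.7 -163.5]
(0.403, -0.43, 0.15, -41.6) -> [ 0.1 -0.1 -0.2] [-334.3  129.5  -68.5]
```

{"op": "step_arm", "data": {"deltas": [[0,0,0,0,0,-30,0],[0,0,0,0,0,-80,0],[0,0,0,0,0,-130,0],[0,0,0,0,0,-162,0],[0,0,0,-40,16,-162,0],[0,0,0,-90,35,-162,0],[0,0,0,-140,54,-162,0],[0,0,0,-195,75,-162,0]]}}

```text
time: 13.65
position: [0.4539, -0.2909, 0.2427]
tool_rot: [2.867, 1.284, 0.001]
ft_force: [1.1, 0.3, -0.0]
grip_width: 0.32
```

{"op": "step_arm", "data": {"deltas": [[0,0,0,-50,20,0,0],[0,0,0,-100,40,0,0],[0,0,0,-142,58,0,0],[0,0,0,-142,58,30,0],[0,0,0,-142,58,70,0],[0,0,0,-142,58,92,0],[0,0,0,-142,58,92,0],[0,0,0,-142,58,92,50]]}}

```text
time: 14.65
position: [0.4036, -0.4349, 0.1518]
tool_rot: [2.866, 1.282, 0.001]
ft_force: [0.0, -0.9, 0.1]
grip_width: 0.37
```

Run:
```python
from h import *
plan((.403,-.435,.21,-41.6),(.5985,-.1495,.21,-41.6))
```

```text
t 14.65 pos [ 0.4036 -0.4349  0.1518] yaw -41.8 tilt [ 0.001 -0.001 -1.   ] F [ 0.  -0.9  0.1] grip 32.2
(0.403, -0.435, 0.21, -41.6) -> [ 0.1  0.  -0.2] [ -0.5  -0.3 -58.2]
(0.5985, -0.1495, 0.21, -41.6) -> [ 0.1  0.  -0.2] [342.7 -44.8 -58.3]
```

{"op": "step_arm", "data": {"deltas": [[0,0,0,0,0,0,50],[0,0,0,0,0,0,50],[0,0,0,0,0,-30,50],[0,0,0,20,-3,-65,50],[0,0,0,75,-10,-65,50],[0,0,0,130,-17,-65,50],[0,0,0,185,-24,-65,50],[0,0,0,240,-31,-65,50]]}}

```text
time: 15.65
position: [0.541, -0.2334, 0.2164]
tool_rot: [2.867, 1.282, 0.002]
ft_force: [0.8, 0.1, -0.0]
grip_width: 0.575
```

{"op": "step_arm", "data": {"deltas": [[0,0,0,50,-7,0,50],[0,0,0,102,-13,10,50],[0,0,0,102,-13,50,50],[0,0,0,102,-13,80,50],[0,0,0,102,-13,80,50],[0,0,0,102,-13,80,50],[0,0,0,102,-13,80,50],[0,0,0,102,-13,80,50]]}}

```text
time: 16.65
position: [0.599, -0.1503, 0.1369]
tool_rot: [2.867, 1.282, 0.003]
ft_force: [0.0, 1.1, 0.3]
grip_width: 0.574
```

Run:
```python
from h import *
plan((.5985,-.1495,.082,-41.6))
W=optics.get_calibration('wrist');print(proj(W,[[.5985,-.1495,.109]]))
snap('wrist','w6.png');snap('side','d6.png');crop('d6.png','d6c.png',215,170,375,350,4)
```

```text
t 16.65 pos [ 0.599  -0.1503  0.1369] yaw -41.81 tilt [ 0.002 -0.    -1.   ] F [0.  1.1 0.3] grip 50.0
(0.5985, -0.1495, 0.082, -41.6) -> [ 0.1 -0.1 -0.2] [ 0.2 -1.  54.9]
[[322.02409552 232.76103429]]
```

View pics/d6c.png

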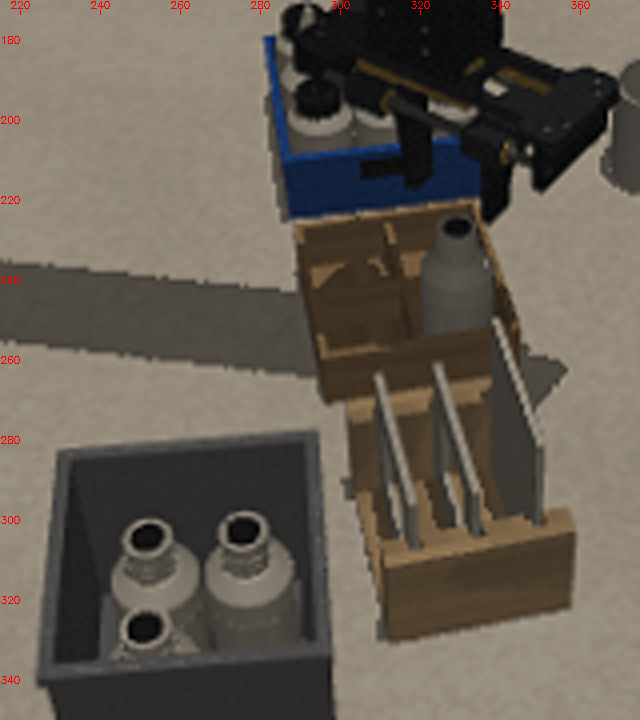

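View pics/w6.png

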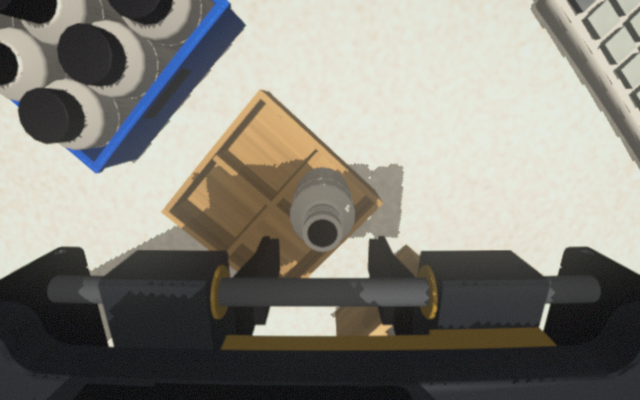

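Third empty is in the bin; B's neck shows at (321,232), right where predicted, between the fingers.

{"op": "step_arm", "data": {"deltas": [[0,0,0,0,-1,25,50],[0,0,0,0,-1,55,50],[0,0,0,0,-1,55,50],[0,0,0,0,-1,55,0],[0,0,0,0,-1,55,0],[0,0,0,0,-1,55,0],[0,0,0,0,-1,55,0],[0,0,0,0,-1,0,0]]}}

```text
time: 17.75
position: [0.5941, -0.1485, 0.1317]
tool_rot: [-2.863, -1.281, 0.013]
ft_force: [0.8, -0.5, 0.2]
grip_width: 0.322
```

Run:
```python
from h import *
plan((.5985,-.1495,.245,-41.6),(.456,-.435,.245,-41.6))
```

```text
t 17.75 pos [ 0.5941 -0.1485  0.1317] yaw -41.79 tilt [-0.009  0.001 -1.   ] F [ 0.8 -0.5  0.2] grip 28.0
(0.5985, -0.1495, 0.245, -41.6) -> [-0.5  0.3 -0.2] [   1.6    3.  -113.3]
(0.456, -0.435, 0.245, -41.6) -> [-0.5  0.3 -0.2] [-306.2   87.  -112.4]
```

{"op": "step_arm", "data": {"deltas": [[0,0,0,0,0,-40,0],[0,0,0,0,0,-85,0],[0,0,0,0,0,-110,0],[0,0,0,-40,11,-110,0],[0,0,0,-90,25,-110,0],[0,0,0,-140,38,-110,0],[0,0,0,-190,52,-110,0],[0,0,0,-240,66,-110,0]]}}

```text
time: 18.75
position: [0.4858, -0.3735, 0.2457]
tool_rot: [2.868, 1.283, 0.001]
ft_force: [0.5, -0.9, -0.5]
grip_width: 0.319
```

Run:
```python
from h import *
plan((.456,-.435,.245,-41.6),(.456,-.435,.153,-41.6))
```

```text
t 18.75 pos [ 0.4858 -0.3735  0.2457] yaw -41.79 tilt [ 0.  0. -1.] F [ 0.5 -0.9 -0.5] grip 27.7
(0.456, -0.435, 0.245, -41.6) -> [ 0.  -0.  -0.2] [-65.7  18.8   0.7]
(0.456, -0.435, 0.153, -41.6) -> [ 0.  -0.  -0.2] [-65.7  18.7  92.7]
```

{"op": "step_arm", "data": {"deltas": [[0,0,0,-40,11,0,0],[0,0,0,-66,19,0,0],[0,0,0,-66,19,30,0],[0,0,0,-66,19,70,0],[0,0,0,-66,19,92,0],[0,0,0,-66,19,92,0],[0,0,0,-66,19,92,45],[0,0,0,-66,19,92,45]]}}

```text
time: 19.75
position: [0.4576, -0.4349, 0.1553]
tool_rot: [2.865, 1.282, 0.002]
ft_force: [-0.1, -0.6, 0.0]
grip_width: 0.46
```

Run:
```python
from h import *
plan((.456,-.435,.24,-41.6),(.5,-.1,.24,-41.6))
```

```text
t 19.75 pos [ 0.4576 -0.4349  0.1553] yaw -41.79 tilt [ 0.002 -0.002 -1.   ] F [-0.1 -0.6  0. ] grip 40.0
(0.456, -0.435, 0.24, -41.6) -> [ 0.2 -0.  -0.2] [ -1.2  -0.9 -84.7]
(0.5, -0.1, 0.24, -41.6) -> [ 0.2 -0.  -0.2] [ 277.9 -191.4  -85.2]
```

{"op": "step_arm", "data": {"deltas": [[0,0,0,0,0,-30,45],[0,0,0,0,0,-75,45],[0,0,0,30,-21,-85,45],[0,0,0,75,-52,-85,45],[0,0,0,120,-83,-85,45],[0,0,0,165,-114,-85,45],[0,0,0,210,-145,-85,45],[0,0,0,255,-176,-85,45]]}}

```text
time: 20.75
position: [0.4962, -0.1252, 0.2401]
tool_rot: [2.866, 1.282, 0.004]
ft_force: [1.4, -0.2, -0.4]
grip_width: 0.517
```

{"op": "step_arm", "data": {"deltas": [[0,0,0,40,-28,0,45],[0,0,0,80,-60,0,45],[0,0,0,92,-76,0,45],[0,0,0,92,-76,0,45],[0,0,0,92,-76,0,45],[0,0,0,92,-76,0,45],[0,0,0,92,-76,0,45],[0,0,0,92,-76,0,45]]}}

```text
time: 21.75
position: [0.5004, -0.008, 0.2386]
tool_rot: [2.868, 1.281, -0.0]
ft_force: [-0.4, 0.2, -0.6]
grip_width: 0.516
```

Run:
```python
from h import *
plan()
print(optics.get_calibration('wrist')['t'])
snap('wrist','w7.png');snap('side','d7.png')
print(optics.get_calibration('wrist')['t'])
crop('w7.png','w7c.png',200,0,440,200,3);crop('d7.png','d7c.png',215,200,375,350,4)
W=optics.get_calibration('wrist')
g=np.array([[i,j] for j in(1,0,-1) for i in(-1,0,1)])*.0504
yaw=.06;R=np.array([[np.cos(yaw),-np.sin(yaw)],[np.sin(yaw),np.cos(yaw)]])
P=g@R.T+[.5635,.0805]
print(np.round(proj(W,np.c_[P,[.099,.139,.099,.139,.139,.139,.099,.099,.099]]),1))
```

```text
t 21.75 pos [ 0.5004 -0.008   0.2386] yaw -41.85 tilt [ 0. -0. -1.] F [-0.4  0.2 -0.6] grip 44.9
[-0.37813918  0.27363798  0.50090169]
[-0.37810403  0.27364161  0.50090146]
[[231.3  74.8]
 [260.   19. ]
 [309.  -14.5]
 [264.8 116. ]
 [308.2  68.5]
 [354.9  18.2]
 [311.4 153.1]
 [349.3 114.5]
 [389.4  73.7]]
```

View pics/w7c.png

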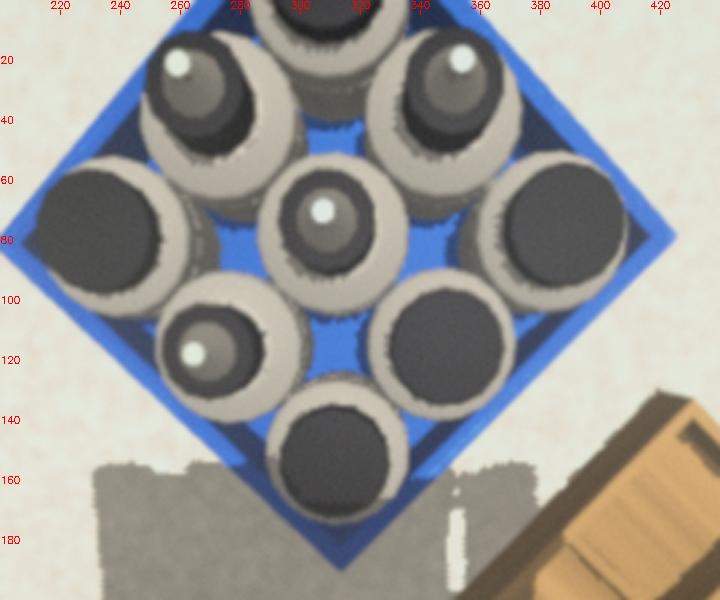

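View pics/d7c.png

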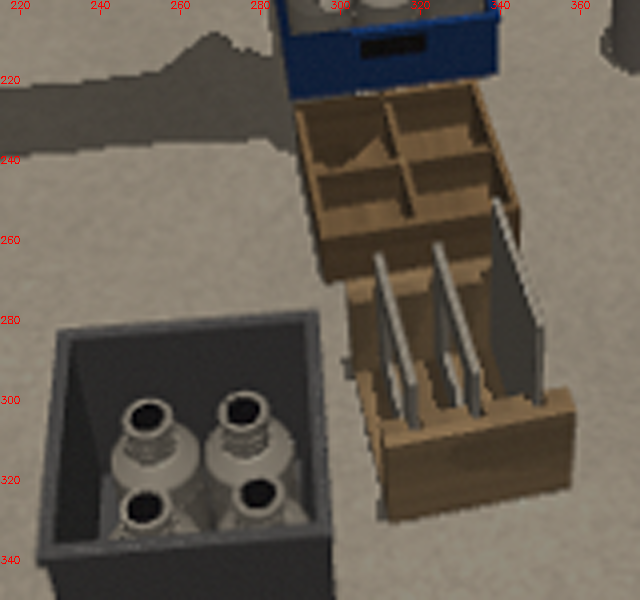

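Run:
```python
from h import *
np.set_printoptions(precision=4,suppress=True)
W=optics.get_calibration('wrist');D=optics.get_calibration('side');S=optics.get_calibration('scene')
p=plane(W,[(259,21),(307.5,70),(354,19.5),(264.5,118)],.139);print('spouts far,center,right(+x),left(-x)',p)
print('caps',plane(W,[(233,76.5),(311,153),(349,115.5),(388,75)],.099))
# caddy
f=lambda x,y:(215+x/4,200+y/4)
c=plane(D,[f(297,103),f(475,84),f(520,212),f(322,240),f(403,157)],.045);print(c,c[:4].mean(0))
s=snap('scene','s7.png');crop('s7.png','s7c.png',235,140,335,225,7)
```

```text
spouts far,center,right(+x),left(-x) [[0.5589 0.1303 0.139 ]
 [0.5624 0.0801 0.139 ]
 [0.6127 0.0833 0.139 ]
 [0.512  0.0765 0.139 ]]
caps [[0.5103 0.1257 0.099 ]
 [0.516  0.0275 0.099 ]
 [0.5657 0.0296 0.099 ]
 [0.6152 0.0332 0.099 ]]
[[ 0.4959 -0.0636  0.045 ]
 [ 0.6257 -0.0583  0.045 ]
 [ 0.6388 -0.1899  0.045 ]
 [ 0.5065 -0.2     0.045 ]
 [ 0.5665 -0.1283  0.045 ]] [ 0.5667 -0.1279  0.045 ]
```

View pics/s7c.png

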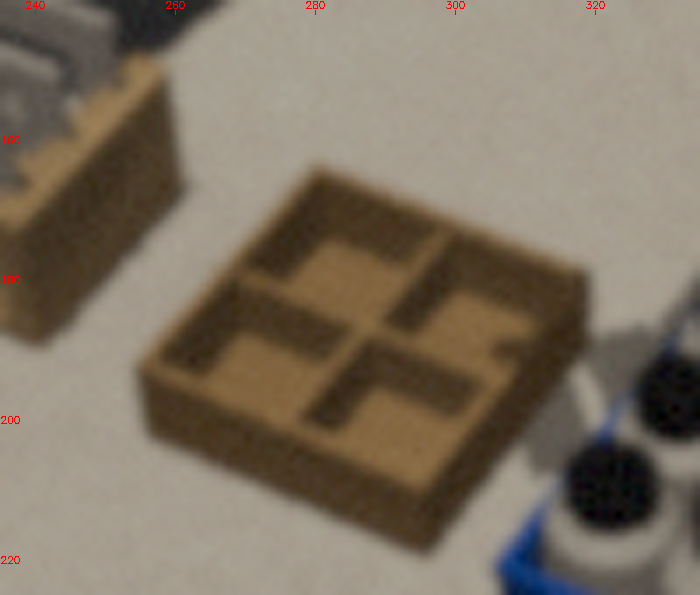

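Run:
```python
from h import *
np.set_printoptions(precision=4,suppress=True)
S=optics.get_calibration('scene')
f=lambda x,y:(235+x/7,140+y/7)
c=plane(S,[f(370,325),f(318,165),f(587,268),f(425,492),f(140,365)],.045);print(c,c[1:].mean(0))
yaw=.09
C=np.array([.565,-.1235])
R=np.array([[np.cos(yaw),-np.sin(yaw)],[np.sin(yaw),np.cos(yaw)]])
print('comps --,+-,-+,++',np.array([[-1,-1],[1,-1],[-1,1],[1,1]])*.0325@R.T+C)
plan((.512,.0765,.16,-41.6),(.512,.0765,.087,-41.6))
```

```text
[[ 0.5681 -0.1153  0.045 ]
 [ 0.5056 -0.1908  0.045 ]
 [ 0.4918 -0.0615  0.045 ]
 [ 0.6266 -0.0442  0.045 ]
 [ 0.6374 -0.1771  0.045 ]] [ 0.5653 -0.1184  0.045 ]
comps --,+-,-+,++ [[ 0.5356 -0.1588]
 [ 0.6003 -0.1529]
 [ 0.5297 -0.0941]
 [ 0.5944 -0.0882]]
t 21.9 pos [ 0.5003 -0.0077  0.2385] yaw -41.81 tilt [ 0. -0. -1.] F [ 0.1  1.3 -0.1] grip 44.9
(0.512, 0.0765, 0.16, -41.6) -> [ 0.   0.  -0.2] [ 70.5 -47.4  78.5]
(0.512, 0.0765, 0.087, -41.6) -> [ 0.   0.  -0.2] [ 70.5 -47.4 151.5]
```

{"op": "step_arm", "data": {"deltas": [[0,0,0,30,-20,0,42],[0,0,0,70,-47,0,42],[0,0,0,70,-47,20,42],[0,0,0,70,-47,60,42],[0,0,0,70,-47,80,42],[0,0,0,70,-47,80,42],[0,0,0,70,-47,80,42],[0,0,0,70,-47,80,42]]}}

```text
time: 22.9
position: [0.5129, 0.0761, 0.1599]
tool_rot: [2.867, 1.283, 0.004]
ft_force: [0.1, 1.0, 0.7]
grip_width: 0.48
```

Run:
```python
from h import *
W=optics.get_calibration('wrist')
plan((.512,.0765,.089,-41.6))
snap('wrist','w8.png')
print(proj(W,[[.512,.0765,.139]]))
```

```text
t 22.9 pos [0.5129 0.0761 0.1599] yaw -41.8 tilt [ 0.002  0.    -1.   ] F [0.1 1.  0.7] grip 41.8
(0.512, 0.0765, 0.089, -41.6) -> [ 0.1 -0.1 -0.2] [-0.4 -1.  70.9]
[[322.0395309  237.93614943]]
```

View pics/w8.png

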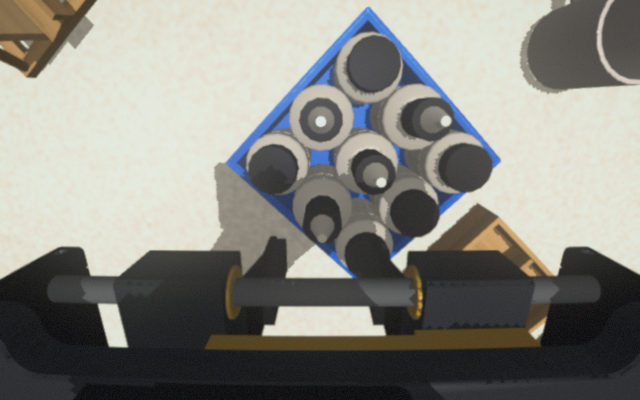

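{"op": "step_arm", "data": {"deltas": [[0,0,0,0,-1,15,42],[0,0,0,0,-1,35,42],[0,0,0,0,-1,55,42],[0,0,0,0,-1,71,42],[0,0,0,0,-1,71,42],[0,0,0,0,-1,71,0],[0,0,0,0,-1,71,0],[0,0,0,0,-1,71,0]], "newtons": 25}}

```text
time: 23.95
position: [0.5119, 0.0767, 0.0884]
tool_rot: [2.867, 1.283, 0.003]
ft_force: [-0.6, -1.1, 1.9]
grip_width: 0.309
```

Run:
```python
from h import *
plan((.512,.0765,.25,-41.6),(.5356,-.158,.25,-41.6))
```

```text
t 23.95 pos [0.5119 0.0767 0.0884] yaw -41.8 tilt [ 0.002  0.    -1.   ] F [-0.6 -1.1  1.9] grip 26.9
(0.512, 0.0765, 0.25, -41.6) -> [ 0.1 -0.1 -0.2] [ 1.000e-01  4.000e-01 -1.616e+02]
(0.5356, -0.158, 0.25, -41.6) -> [ 0.1 -0.1 -0.2] [-159.   174.3 -161.6]
```

{"op": "step_arm", "data": {"deltas": [[0,0,0,0,0,0,0],[0,0,0,0,0,-10,0],[0,0,0,0,0,-30,0],[0,0,0,0,0,-55,0],[0,0,0,0,0,-90,0],[0,0,0,0,0,-130,0],[0,0,0,0,0,-165,0],[0,0,0,0,0,-165,0]]}}

```text
time: 24.95
position: [0.5126, 0.077, 0.2559]
tool_rot: [2.867, 1.282, 0.009]
ft_force: [-0.5, 0.3, -1.9]
grip_width: 0.315
```

Run:
```python
from h import *
plan((.5356,-.158,.25,-41.6))
snap('side','d9.png');crop('d9.png','d9c.png',235,80,375,240,5)
```

```text
t 24.95 pos [0.5126 0.077  0.2559] yaw -41.8 tilt [ 0.006  0.001 -1.   ] F [-0.5  0.3 -1.9] grip 27.4
(0.5356, -0.158, 0.25, -41.6) -> [ 0.2 -0.3 -0.2] [-159.9  173.7    5.8]
```

View pics/d9c.png

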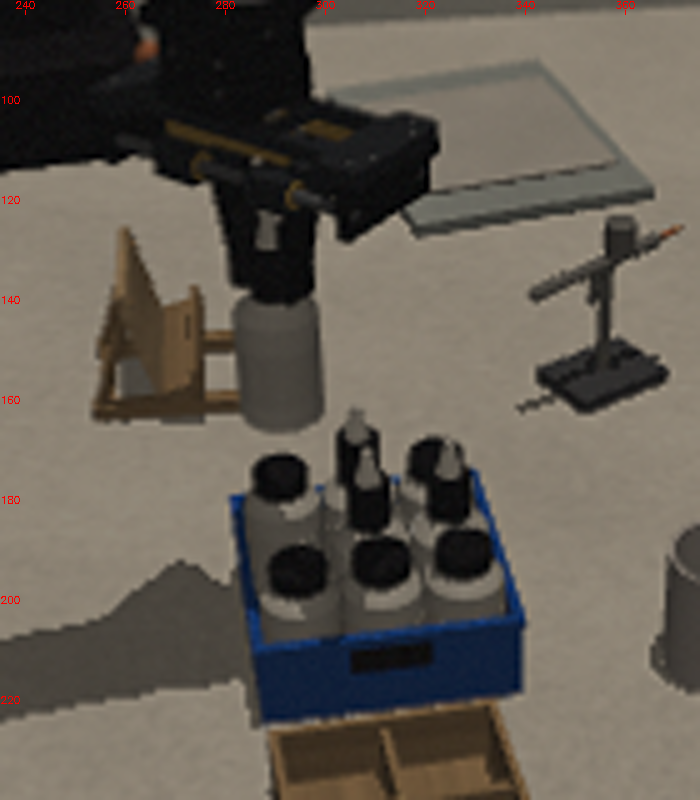

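{"op": "step_arm", "data": {"deltas": [[0,0,0,-30,33,0,0],[0,0,0,-70,76,0,0],[0,0,0,-112,122,0,0],[0,0,0,-145,158,10,0],[0,0,0,-160,174,30,0],[0,0,0,-160,174,70,0],[0,0,0,-160,174,105,0],[0,0,0,-160,174,105,0]]}}

```text
time: 26.0
position: [0.5306, -0.1577, 0.1431]
tool_rot: [-2.863, -1.28, 0.013]
ft_force: [0.2, -0.2, -1.1]
grip_width: 0.316
```

Run:
```python
from h import *
plan((.5356,-.1585,.0895,-41.6))
snap('side','d10.png');crop('d10.png','d10c.png',235,150,375,280,5)
snap('scene','s10.png');crop('s10.png','s10c.png',235,110,335,225,6)
```

```text
t 26.0 pos [ 0.5306 -0.1577  0.1431] yaw -41.8 tilt [-0.01   0.002 -1.   ] F [ 0.2 -0.2 -1.1] grip 27.5
(0.5356, -0.1585, 0.0895, -41.6) -> [-0.5  0.3 -0.2] [ 3.   4.8 53.5]
```

View pics/d10c.png

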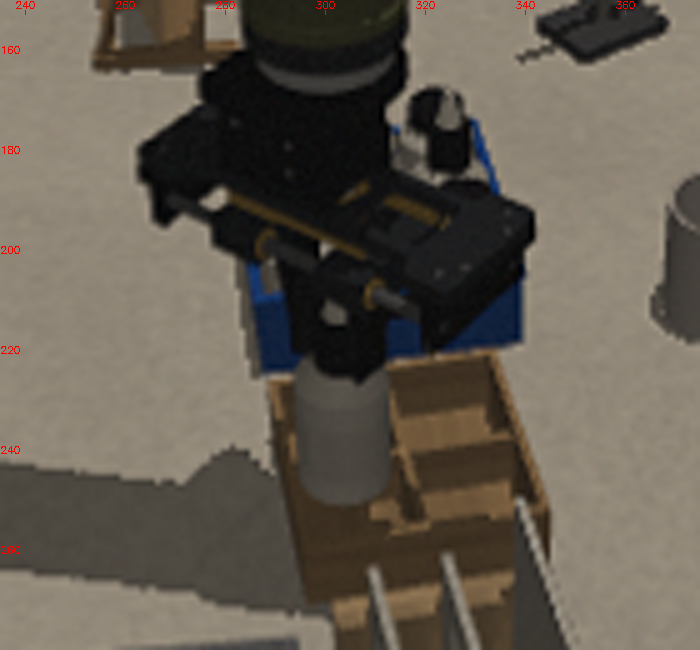

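View pics/s10c.png

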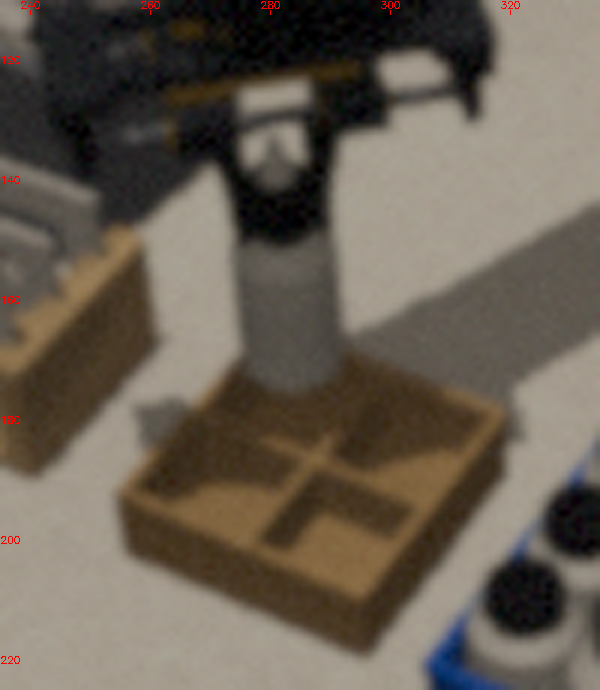

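{"op": "step_arm", "data": {"deltas": [[0,0,0,0,0,0,0],[0,0,0,0,0,0,0],[0,0,0,0,0,0,0],[0,0,0,0,0,0,0],[0,0,0,0,0,8,0],[0,0,0,0,0,14,0],[0,0,0,0,0,14,0],[0,0,0,0,0,14,0]]}}

```text
time: 27.1
position: [0.5343, -0.1586, 0.1335]
tool_rot: [-2.868, -1.283, 0.0]
ft_force: [0.1, 0.3, -1.2]
grip_width: 0.315
```

Run:
```python
from h import *
plan((.5356,-.1585,.0885,-41.6))
```

```text
t 27.1 pos [ 0.5343 -0.1586  0.1335] yaw -41.8 tilt [-0. -0. -1.] F [ 0.1  0.3 -1.2] grip 27.4
(0.5356, -0.1585, 0.0885, -41.6) -> [-0.   0.  -0.2] [ 1.   0.9 45. ]
```

{"op": "step_arm", "data": {"deltas": [[0,0,0,1,0,8,0],[0,0,0,1,0,18,0],[0,0,0,1,0,28,0],[0,0,0,1,0,38,0],[0,0,0,1,0,43,0],[0,0,0,1,0,45,0],[0,0,0,1,0,45,0],[0,0,0,1,0,45,0]]}}

```text
time: 28.1
position: [0.5353, -0.1579, 0.0889]
tool_rot: [2.867, 1.283, 0.001]
ft_force: [-0.4, -0.5, -1.5]
grip_width: 0.318
```

Run:
```python
from h import *
plan((.5356,-.1585,.25,-41.6),(.5624,.0801,.25,-41.6))
```

```text
t 28.1 pos [ 0.5353 -0.1579  0.0889] yaw -41.8 tilt [ 0.001 -0.    -1.   ] F [-0.4 -0.5 -1.5] grip 27.7
(0.5356, -0.1585, 0.25, -41.6) -> [ 0.  -0.  -0.2] [-1.000e-01  8.000e-01 -1.611e+02]
(0.5624, 0.0801, 0.25, -41.6) -> [ 0.  -0.  -0.2] [ 195.6 -138.3 -161.1]
```

{"op": "step_arm", "data": {"deltas": [[0,0,0,0,0,1,42],[0,0,0,0,0,1,42],[0,0,0,0,0,0,42],[0,0,0,0,0,0,42],[0,0,0,0,0,-30,42],[0,0,0,0,0,-75,42],[0,0,0,0,0,-100,42],[0,0,0,30,-21,-100,42]]}}

```text
time: 29.1
position: [0.5405, -0.125, 0.1917]
tool_rot: [2.868, 1.272, 0.006]
ft_force: [0.9, -0.1, -0.3]
grip_width: 0.483
```

{"op": "step_arm", "data": {"deltas": [[0,0,0,35,-25,0,42],[0,0,0,80,-57,0,42],[0,0,0,125,-88,0,42],[0,0,0,166,-117,0,42],[0,0,0,166,-117,20,42],[0,0,0,166,-117,30,42],[0,0,0,166,-117,30,42],[0,0,0,166,-117,30,42]]}}

```text
time: 30.1
position: [0.5631, 0.0793, 0.1592]
tool_rot: [2.868, 1.28, 0.001]
ft_force: [-1.0, 1.0, 0.2]
grip_width: 0.483
```

Run:
```python
from h import *
W=optics.get_calibration('wrist')
plan((.5624,.0801,.089,-41.6))
snap('wrist','w11.png');snap('side','d11.png');crop('d11.png','d11c.png',235,150,375,280,5)
print(proj(W,[[.5624,.0801,.139]]))
```

```text
t 30.1 pos [0.5631 0.0793 0.1592] yaw -41.9 tilt [ 0.001 -0.    -1.   ] F [-1.   1.   0.2] grip 42.1
(0.5624, 0.0801, 0.089, -41.6) -> [ 0.  -0.  -0.3] [ 0.1 -1.1 70.2]
[[321.72752903 237.7691054 ]]
```

View pics/w11.png

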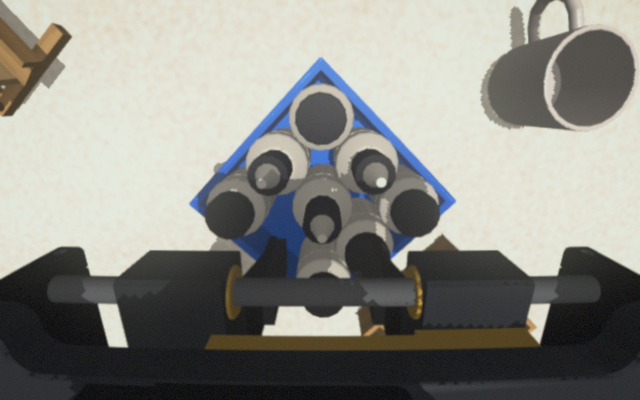

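View pics/d11c.png

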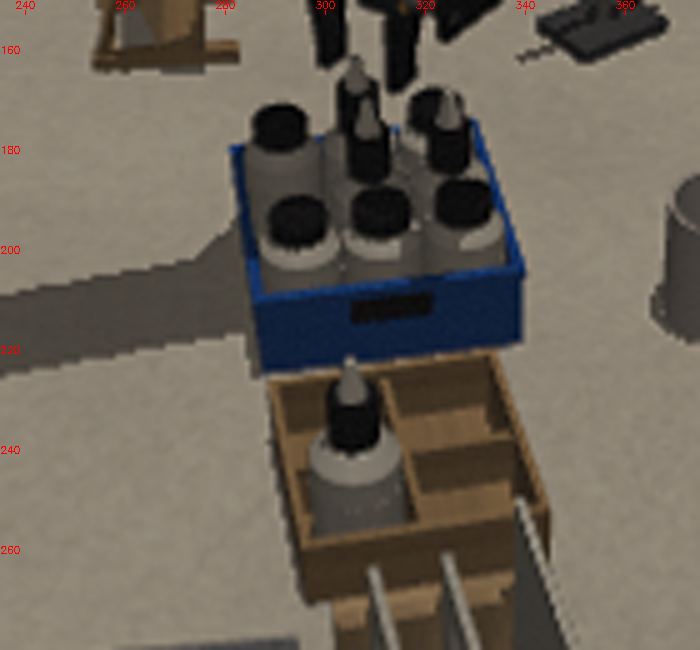

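Paint stands in the caddy; the centre spout is at (321,237) as predicted. Next grasp.

{"op": "step_arm", "data": {"deltas": [[0,0,0,0,-1,15,42],[0,0,0,0,-1,35,42],[0,0,0,0,-1,55,42],[0,0,0,0,-1,70,42],[0,0,0,0,-1,70,42],[0,0,0,0,-1,70,0],[0,0,0,0,-1,70,0],[0,0,0,0,-1,70,0]]}}

```text
time: 31.2
position: [0.5627, 0.0809, 0.0895]
tool_rot: [2.867, 1.282, 0.003]
ft_force: [0.4, -0.7, 2.0]
grip_width: 0.314
```

{"op": "step_arm", "data": {"deltas": [[0,0,0,0,0,0,0],[0,0,0,0,0,-10,0],[0,0,0,0,0,-30,0],[0,0,0,0,0,-55,0],[0,0,0,0,0,-90,0],[0,0,0,0,0,-130,0],[0,0,0,0,0,-165,0],[0,0,0,0,0,-165,0]]}}

```text
time: 32.2
position: [0.5635, 0.0813, 0.2571]
tool_rot: [2.867, 1.282, 0.009]
ft_force: [0.4, -0.3, -2.3]
grip_width: 0.317
```

Run:
```python
from h import *
plan((.600,-.153,.25,-41.6))
snap('side','d12.png');crop('d12.png','d12c.png',235,80,375,240,4)
```

```text
t 32.2 pos [0.5635 0.0813 0.2571] yaw -41.8 tilt [ 0.006  0.001 -1.   ] F [ 0.4 -0.3 -2.3] grip 27.5
(0.6, -0.153, 0.25, -41.6) -> [ 0.2 -0.3 -0.2] [-150.3  183.3    7. ]
```

View pics/d12c.png

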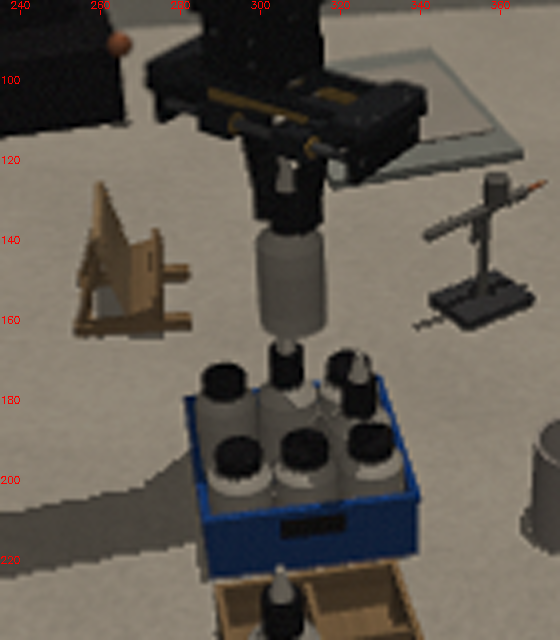

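{"op": "step_arm", "data": {"deltas": [[0,0,0,-30,36,0,0],[0,0,0,-66,80,0,0],[0,0,0,-105,127,0,0],[0,0,0,-138,168,5,0],[0,0,0,-150,182,25,0],[0,0,0,-150,182,60,0],[0,0,0,-150,182,95,0],[0,0,0,-150,182,110,0]]}}

```text
time: 33.25
position: [0.5951, -0.1505, 0.1392]
tool_rot: [-2.863, -1.283, 0.009]
ft_force: [-0.0, 0.5, -0.8]
grip_width: 0.316
```

{"op": "step_arm", "data": {"deltas": [[0,0,0,0,0,0,0],[0,0,0,0,0,0,0],[0,0,0,0,0,0,0],[0,0,0,0,0,5,0],[0,0,0,0,0,5,0],[0,0,0,0,0,5,0],[0,0,0,0,0,5,0],[0,0,0,0,0,5,0]]}}

```text
time: 34.25
position: [0.5977, -0.1523, 0.1387]
tool_rot: [2.868, 1.283, 0.0]
ft_force: [0.3, 1.4, -1.4]
grip_width: 0.312
```

Run:
```python
from h import *
plan((.5992,-.152,.0895,-41.6))
snap('side','d13.png');crop('d13.png','d13c.png',235,150,375,280,5)
```

```text
t 34.25 pos [ 0.5977 -0.1523  0.1387] yaw -41.8 tilt [ 0. -0. -1.] F [ 0.3  1.4 -1.4] grip 27.1
(0.5992, -0.152, 0.0895, -41.6) -> [ 0.  -0.  -0.2] [ 1.2  0.9 49.2]
```

View pics/d13c.png

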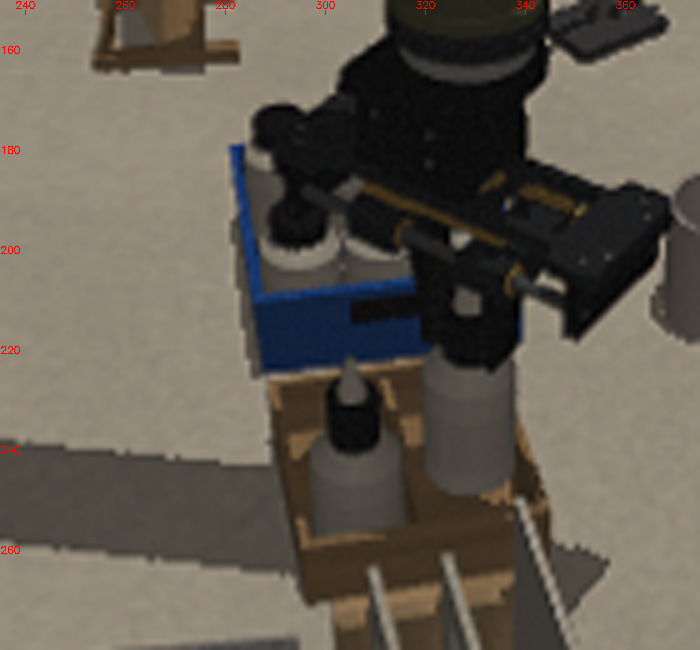

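{"op": "step_arm", "data": {"deltas": [[0,0,0,1,1,10,0],[0,0,0,1,1,20,0],[0,0,0,1,1,30,0],[0,0,0,1,1,40,0],[0,0,0,1,1,46,0],[0,0,0,1,1,49,0],[0,0,0,1,1,49,0],[0,0,0,1,1,49,0]]}}

```text
time: 35.3
position: [0.5993, -0.1522, 0.0899]
tool_rot: [2.867, 1.283, 0.001]
ft_force: [0.2, 0.1, -0.4]
grip_width: 0.315
```

{"op": "step_arm", "data": {"deltas": [[0,0,0,0,0,0,42],[0,0,0,0,0,0,42],[0,0,0,0,0,0,42],[0,0,0,0,0,0,42],[0,0,0,0,0,-30,42],[0,0,0,0,0,-75,42],[0,0,0,0,0,-100,42],[0,0,0,0,0,-100,42]]}}

```text
time: 36.3
position: [0.6006, -0.1525, 0.1922]
tool_rot: [2.865, 1.282, 0.007]
ft_force: [-0.4, -0.1, -0.5]
grip_width: 0.482
```

Run:
```python
from h import *
plan((.6127,.0833,.16,-41.6))
```

```text
t 36.3 pos [ 0.6006 -0.1525  0.1922] yaw -41.8 tilt [ 0.005 -0.001 -1.   ] F [-0.4 -0.1 -0.5] grip 41.9
(0.6127, 0.0833, 0.16, -41.6) -> [ 0.2 -0.2 -0.2] [ 183.8 -148.3   32.1]
```

{"op": "step_arm", "data": {"deltas": [[0,0,0,35,-28,0,42],[0,0,0,80,-64,0,42],[0,0,0,125,-100,0,42],[0,0,0,165,-133,0,42],[0,0,0,184,-148,10,42],[0,0,0,184,-148,32,42],[0,0,0,184,-148,32,42],[0,0,0,184,-148,32,42]]}}

```text
time: 37.3
position: [0.6113, 0.083, 0.1574]
tool_rot: [2.868, 1.281, -0.001]
ft_force: [-0.6, -0.2, 0.9]
grip_width: 0.483
```

Run:
```python
from h import *
W=optics.get_calibration('wrist')
plan((.6127,.0833,.089,-41.6))
snap('wrist','w14.png');snap('side','d14.png');crop('d14.png','d14c.png',235,150,375,280,5)
print(proj(W,[[.6127,.0833,.139]]))
```

```text
t 37.3 pos [0.6113 0.083  0.1574] yaw -41.86 tilt [-0. -0. -1.] F [-0.6 -0.2  0.9] grip 42.1
(0.6127, 0.0833, 0.089, -41.6) -> [-0.   0.  -0.3] [ 1.2  0.8 68.4]
[[324.79760626 237.29458542]]
```

View pics/w14.png

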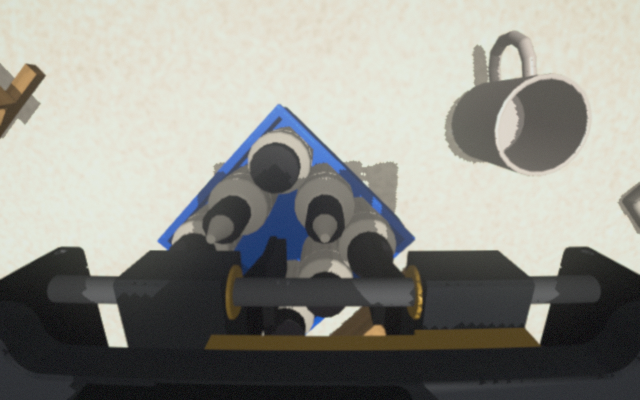

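View pics/d14c.png

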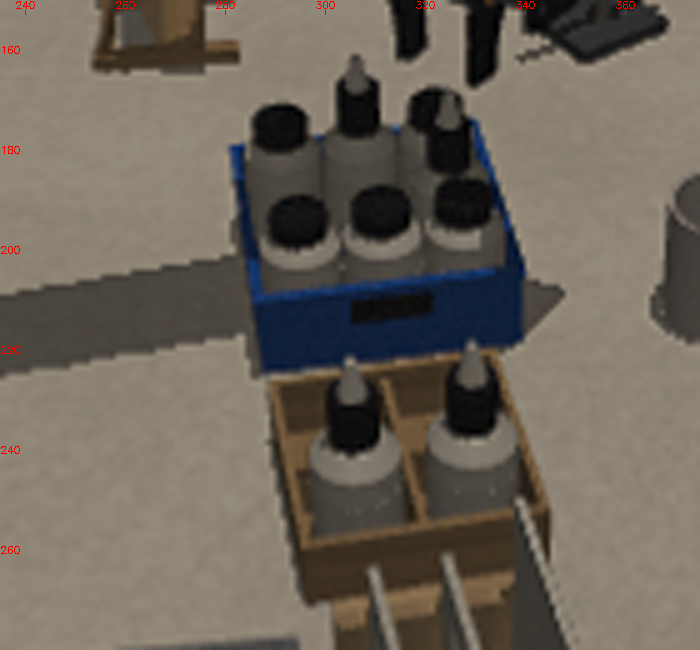

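{"op": "step_arm", "data": {"deltas": [[0,0,0,1,1,15,42],[0,0,0,1,1,35,42],[0,0,0,1,1,55,42],[0,0,0,1,1,68,42],[0,0,0,1,1,68,42],[0,0,0,1,1,68,0],[0,0,0,1,1,68,0],[0,0,0,1,1,68,0]]}}

```text
time: 38.4
position: [0.6134, 0.084, 0.0905]
tool_rot: [2.867, 1.283, 0.002]
ft_force: [-0.3, 0.6, 1.1]
grip_width: 0.315
```

{"op": "step_arm", "data": {"deltas": [[0,0,0,0,0,0,0],[0,0,0,0,0,-10,0],[0,0,0,0,0,-30,0],[0,0,0,0,0,-55,0],[0,0,0,0,0,-90,0],[0,0,0,0,0,-130,0],[0,0,0,0,0,-165,0],[0,0,0,0,0,-165,0]]}}

```text
time: 39.4
position: [0.6148, 0.0839, 0.2596]
tool_rot: [2.866, 1.282, 0.012]
ft_force: [0.3, -0.2, -1.8]
grip_width: 0.314
```

Run:
```python
from h import *
plan((.594,-.088,.25,-41.6))
snap('side','d15.png');crop('d15.png','d15c.png',235,80,375,240,4)
```

```text
t 39.4 pos [0.6148 0.0839 0.2596] yaw -41.81 tilt [ 0.008  0.001 -1.   ] F [ 0.3 -0.2 -1.8] grip 27.4
(0.594, -0.088, 0.25, -41.6) -> [ 0.3 -0.4 -0.2] [-142.    99.1    9.2]
```

View pics/d15c.png

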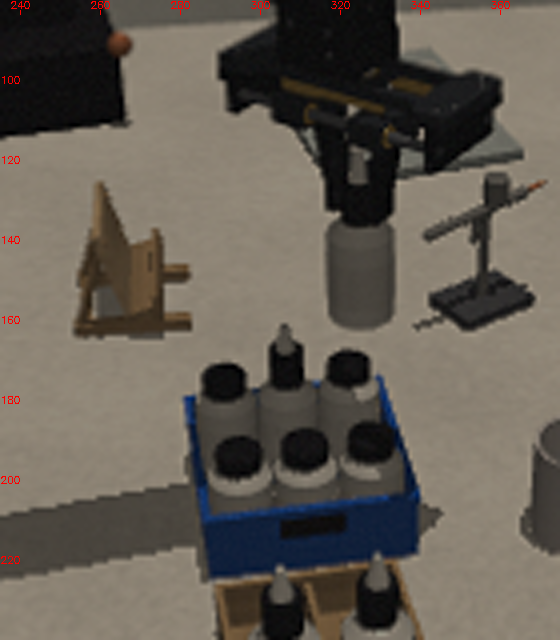

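{"op": "step_arm", "data": {"deltas": [[0,0,0,-30,21,0,0],[0,0,0,-70,50,0,0],[0,0,0,-115,81,0,0],[0,0,0,-141,100,5,0],[0,0,0,-141,100,25,0],[0,0,0,-141,100,60,0],[0,0,0,-141,100,95,0],[0,0,0,-141,100,115,0]]}}

```text
time: 40.45
position: [0.5909, -0.0878, 0.1358]
tool_rot: [-2.865, -1.282, 0.008]
ft_force: [0.1, 0.4, -2.6]
grip_width: 0.315
```

{"op": "step_arm", "data": {"deltas": [[0,0,0,0,0,0,0],[0,0,0,0,0,0,0],[0,0,0,0,0,0,0],[0,0,0,0,0,3,0],[0,0,0,0,0,5,0],[0,0,0,0,0,5,0],[0,0,0,0,0,5,0],[0,0,0,0,0,5,0]]}}

```text
time: 41.45
position: [0.5934, -0.088, 0.1346]
tool_rot: [2.868, 1.283, 0.0]
ft_force: [-0.2, 0.0, -1.2]
grip_width: 0.31
```

Run:
```python
from h import *
plan((.594,-.088,.0908,-41.6))
snap('side','d16.png');crop('d16.png','d16c.png',235,150,375,280,5)
```

```text
t 41.45 pos [ 0.5934 -0.088   0.1346] yaw -41.79 tilt [ 0. -0. -1.] F [-0.2  0.  -1.2] grip 27.0
(0.594, -0.088, 0.0908, -41.6) -> [ 0.  -0.  -0.2] [ 0.4  0.5 43.8]
```

View pics/d16c.png

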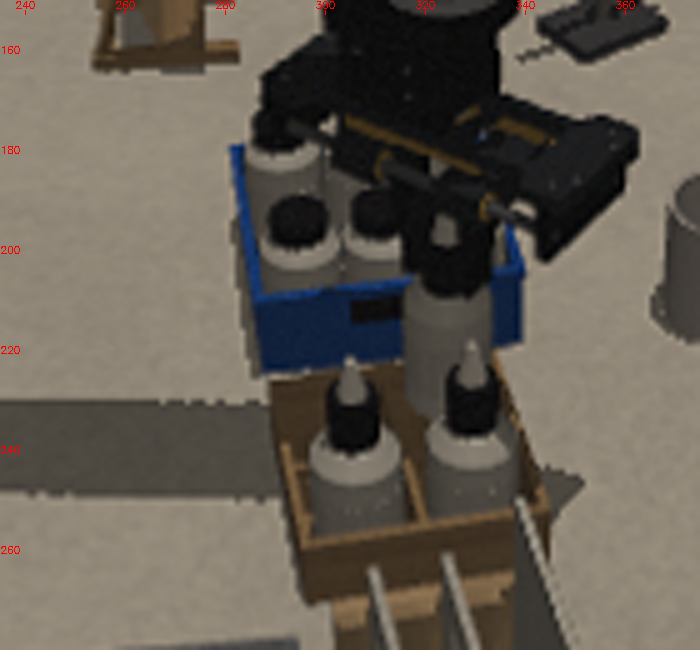

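{"op": "step_arm", "data": {"deltas": [[0,0,0,0,0,10,0],[0,0,0,0,0,20,0],[0,0,0,0,0,30,0],[0,0,0,0,0,38,0],[0,0,0,0,0,42,0],[0,0,0,0,0,44,0],[0,0,0,0,0,44,0],[0,0,0,0,0,44,0]]}}

```text
time: 42.5
position: [0.5936, -0.0881, 0.0909]
tool_rot: [2.867, 1.283, 0.001]
ft_force: [-0.3, 0.2, -1.1]
grip_width: 0.312
```

{"op": "step_arm", "data": {"deltas": [[0,0,0,0,0,0,42],[0,0,0,0,0,0,42],[0,0,0,0,0,0,42],[0,0,0,0,0,0,42],[0,0,0,0,0,-30,42],[0,0,0,0,0,-75,42],[0,0,0,0,0,-100,42],[0,0,0,0,0,-100,42]]}}

```text
time: 43.5
position: [0.5949, -0.0883, 0.1931]
tool_rot: [2.866, 1.282, 0.007]
ft_force: [-0.1, 0.3, -0.7]
grip_width: 0.481
```

Run:
```python
from h import *
plan((.5589,.1303,.16,-41.6))
```

```text
t 43.5 pos [ 0.5949 -0.0883  0.1931] yaw -41.8 tilt [ 0.005 -0.    -1.   ] F [-0.1  0.3 -0.7] grip 41.9
(0.5589, 0.1303, 0.16, -41.6) -> [ 0.2 -0.2 -0.2] [ 138.8 -172.7   32.9]
```

{"op": "step_arm", "data": {"deltas": [[0,0,0,27,-34,0,42],[0,0,0,62,-77,0,42],[0,0,0,97,-120,0,42],[0,0,0,128,-159,0,42],[0,0,0,139,-172,10,42],[0,0,0,139,-172,32,42],[0,0,0,139,-172,32,42],[0,0,0,139,-172,32,42]]}}

```text
time: 44.5
position: [0.558, 0.129, 0.1584]
tool_rot: [2.869, 1.28, -0.001]
ft_force: [0.0, 0.5, 0.1]
grip_width: 0.482
```

Run:
```python
from h import *
W=optics.get_calibration('wrist')
plan((.5589,.1303,.089,-41.6))
snap('wrist','w17.png');snap('side','d17.png');crop('d17.png','d17c.png',235,130,375,280,5)
print(proj(W,[[.5589,.1303,.139]]))
```

```text
t 44.5 pos [0.558  0.129  0.1584] yaw -41.9 tilt [-0.    -0.001 -1.   ] F [0.  0.5 0.1] grip 42.0
(0.5589, 0.1303, 0.089, -41.6) -> [ 0.   0.  -0.3] [ 1.6 -0.2 69.4]
[[323.18456253 236.09449397]]
```

View pics/w17.png

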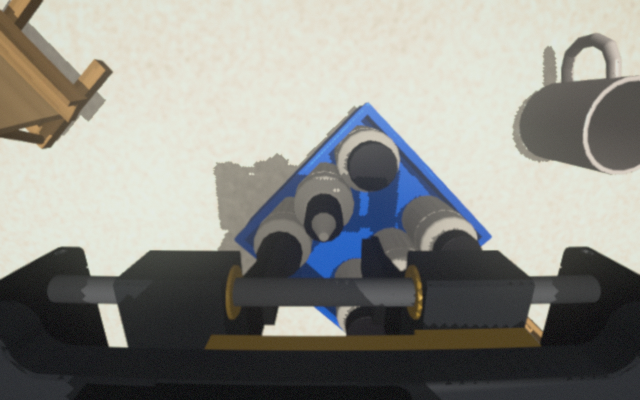

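View pics/d17c.png

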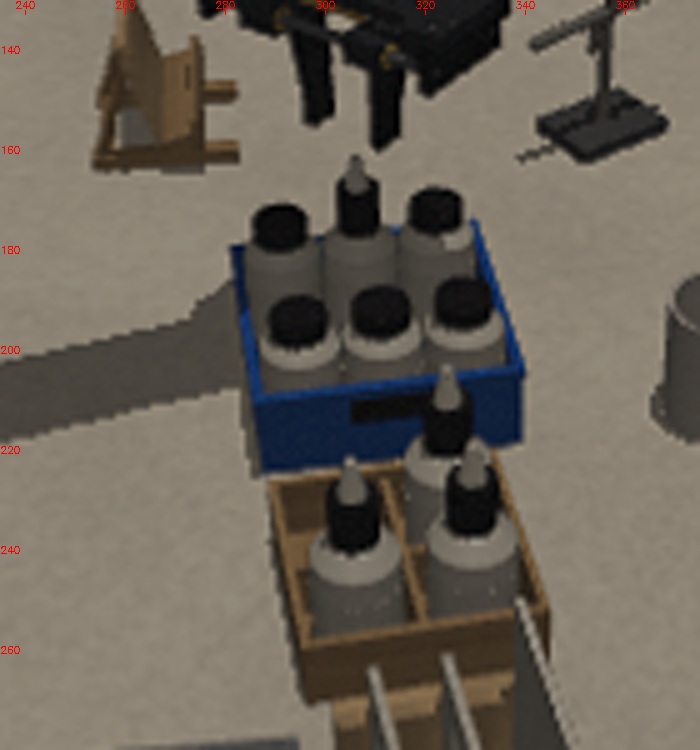

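Spout at (323,237), as predicted; three paints stand in the caddy. Grasp the fourth.

{"op": "step_arm", "data": {"deltas": [[0,0,0,1,0,15,42],[0,0,0,1,0,35,42],[0,0,0,1,0,55,42],[0,0,0,1,0,69,42],[0,0,0,1,0,69,42],[0,0,0,1,0,69,0],[0,0,0,1,0,69,0],[0,0,0,1,0,69,0]]}}

```text
time: 45.6
position: [0.5592, 0.131, 0.0905]
tool_rot: [2.867, 1.283, 0.003]
ft_force: [0.5, -0.4, 1.1]
grip_width: 0.318
```

{"op": "step_arm", "data": {"deltas": [[0,0,0,0,0,0,0],[0,0,0,0,0,-10,0],[0,0,0,0,0,-30,0],[0,0,0,0,0,-55,0],[0,0,0,0,0,-90,0],[0,0,0,0,0,-130,0],[0,0,0,0,0,-165,0],[0,0,0,0,0,-165,0]]}}

```text
time: 46.6
position: [0.5598, 0.1315, 0.2581]
tool_rot: [2.867, 1.283, 0.009]
ft_force: [0.7, -0.3, -2.0]
grip_width: 0.317
```

Run:
```python
from h import *
plan((.530,-.094,.25,-41.6))
snap('side','d18.png');crop('d18.png','d18c.png',235,80,375,240,4)
```

```text
t 46.6 pos [0.5598 0.1315 0.2581] yaw -41.79 tilt [ 0.006  0.002 -1.   ] F [ 0.7 -0.3 -2. ] grip 27.6
(0.53, -0.094, 0.25, -41.6) -> [ 0.2 -0.3 -0.2] [-188.   128.     7.5]
```

View pics/d18c.png

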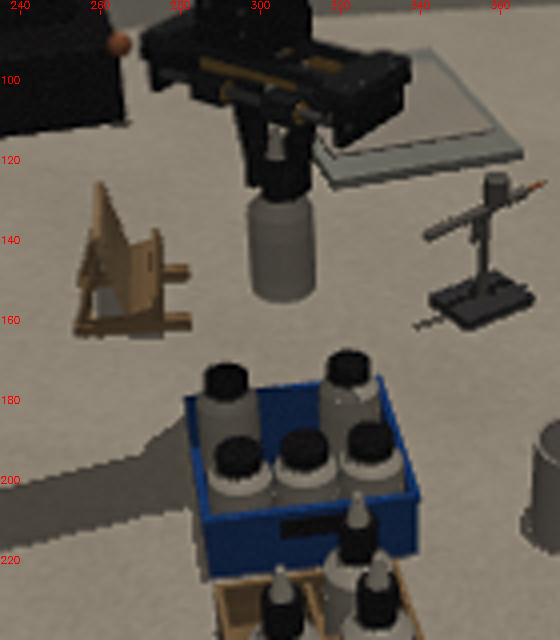

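{"op": "step_arm", "data": {"deltas": [[0,0,0,-35,24,0,0],[0,0,0,-80,55,0,0],[0,0,0,-128,87,0,0],[0,0,0,-170,117,0,0],[0,0,0,-187,128,15,0],[0,0,0,-187,128,50,0],[0,0,0,-187,128,90,0],[0,0,0,-187,128,113,0]]}}

```text
time: 47.65
position: [0.5263, -0.0934, 0.1374]
tool_rot: [-2.865, -1.281, 0.009]
ft_force: [0.4, -0.6, -1.4]
grip_width: 0.316
```

{"op": "step_arm", "data": {"deltas": [[0,0,0,0,0,0,0],[0,0,0,0,0,0,0],[0,0,0,0,0,0,0],[0,0,0,0,0,3,0],[0,0,0,0,0,5,0],[0,0,0,0,0,5,0],[0,0,0,0,0,5,0],[0,0,0,0,0,5,0]]}}

```text
time: 48.65
position: [0.5293, -0.0937, 0.1367]
tool_rot: [2.868, 1.283, 0.0]
ft_force: [-0.4, -0.7, -1.4]
grip_width: 0.315
```

Run:
```python
from h import *
plan((.530,-.0938,.0908,-41.6))
```

```text
t 48.65 pos [ 0.5293 -0.0937  0.1367] yaw -41.8 tilt [ 0. -0. -1.] F [-0.4 -0.7 -1.4] grip 27.4
(0.53, -0.0938, 0.0908, -41.6) -> [ 0.  -0.  -0.2] [ 0.4  0.6 45.9]
```

{"op": "step_arm", "data": {"deltas": [[0,0,0,0,0,10,0],[0,0,0,0,0,20,0],[0,0,0,0,0,30,0],[0,0,0,0,0,39,0],[0,0,0,0,0,44,0],[0,0,0,0,0,46,0],[0,0,0,0,0,46,0],[0,0,0,0,0,46,0]]}}

```text
time: 49.65
position: [0.5295, -0.0938, 0.0909]
tool_rot: [2.867, 1.283, 0.001]
ft_force: [-0.7, 0.3, -1.8]
grip_width: 0.314
```

{"op": "step_arm", "data": {"deltas": [[0,0,0,0,0,0,42],[0,0,0,0,0,0,42],[0,0,0,0,0,0,42],[0,0,0,0,0,0,42],[0,0,0,0,0,-30,42],[0,0,0,0,0,-75,42],[0,0,0,0,0,-120,42],[0,0,0,0,0,-140,42]]}}

```text
time: 50.65
position: [0.5305, -0.094, 0.2338]
tool_rot: [2.866, 1.282, 0.006]
ft_force: [0.4, 0.4, -0.7]
grip_width: 0.481
```

Run:
```python
from h import *
plan((.615,-.37,.24,0),(.615,-.4,.24,6.5))
```

```text
t 50.65 pos [ 0.5305 -0.094   0.2338] yaw -41.8 tilt [ 0.005 -0.    -1.   ] F [ 0.4  0.4 -0.7] grip 41.8
(0.615, -0.37, 0.24, 0) -> [  0.3  -0.1 -41.8] [-149.4  247.    -5.7]
(0.615, -0.4, 0.24, 6.5) -> [  0.3  -0.1 -48.3] [-171.8  267.    -5.7]
```

{"op": "step_arm", "data": {"deltas": [[0,0,-8,-20,32,-12,30],[0,0,-17,-50,80,-12,30],[0,0,-26,-80,130,-12,30],[0,0,-35,-110,177,-12,30],[0,0,-44,-140,225,-12,30],[0,0,-49,-163,275,-12,30],[0,0,-49,-163,275,-12,30],[0,0,-49,-163,275,-12,30]]}}

```text
time: 51.65
position: [0.6256, -0.398, 0.2418]
tool_rot: [-2.077, -2.355, -0.001]
ft_force: [-0.6, 1.2, -0.7]
grip_width: 0.344
```

{"op": "step_arm", "data": {"deltas": [[0,0,0,0,0,0,30],[0,0,0,0,0,0,30],[0,0,0,0,0,0,30],[0,0,0,0,0,0,30],[0,0,0,0,0,0,30],[0,0,0,0,0,0,30],[0,0,0,0,0,0,30],[0,0,0,0,0,0,30]]}}

```text
time: 52.65
position: [0.6256, -0.3986, 0.2425]
tool_rot: [2.078, 2.356, 0.0]
ft_force: [-1.0, -0.6, -0.4]
grip_width: 0.344
```

Run:
```python
from h import *
W=optics.get_calibration('wrist')
plan()
snap('wrist','w19.png');snap('side','d19.png');snap('scene','s19.png')
crop('w19.png','w19c.png',220,60,420,230,4);crop('d19.png','d19c.png',235,150,375,280,5)
print(proj(W,[[.616,-.311,.138],[.61,-.262,.138],[.622,-.361,.138]]))
```

```text
t 52.65 pos [ 0.6256 -0.3986  0.2425] yaw 7.2 tilt [ 0. -0. -1.] F [-1.  -0.6 -0.4] grip 29.9
[[326.07835563  95.62896431]
 [326.42044167  28.98445957]
 [325.60773765 157.69197117]]
```

View pics/w19.png

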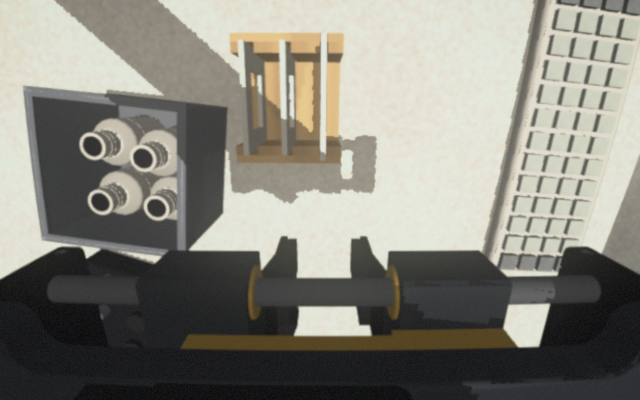

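View pics/w19c.png

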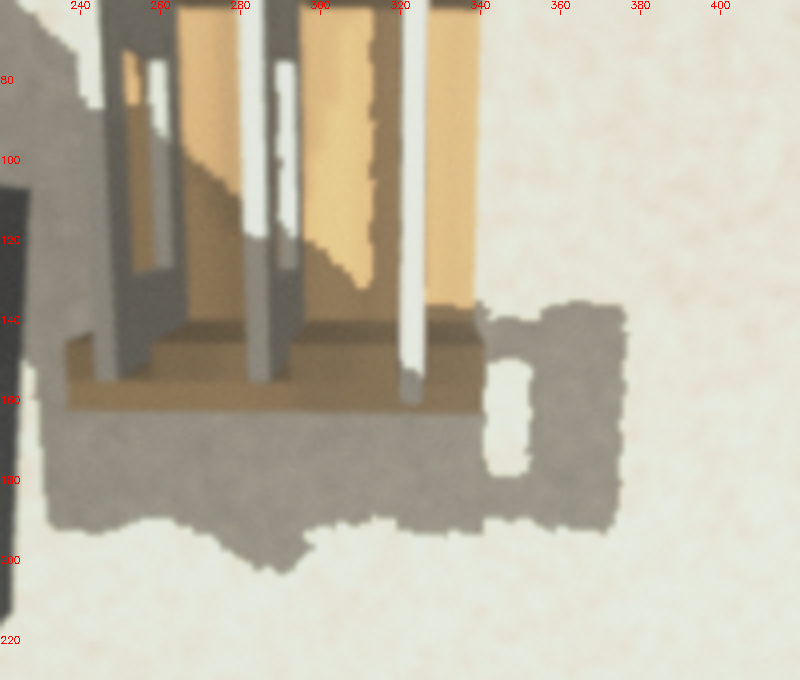

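View pics/s19.png

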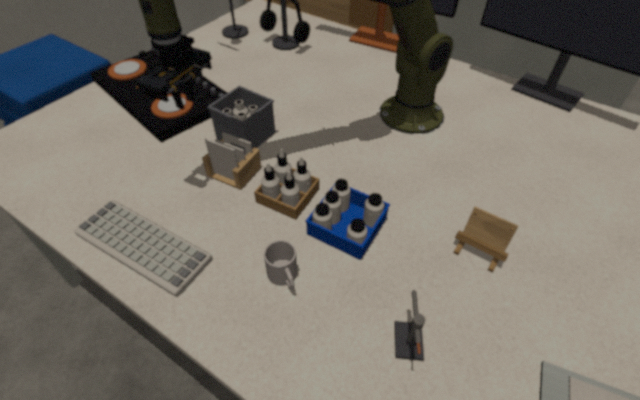

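```bash
python3 - <<'E'
from h import *
np.set_printoptions(precision=4,suppress=True)
im=cv2.imread('pics/w19.png').astype(int).sum(2)
for r in (40,80,100,110): print(r,im[r,314:332])
W=optics.get_calibration('wrist')
p=plane(W,[(323.2,160.5),(323.5,33)],.138);print(p,p.mean(0),p[0]-p[1],np.degrees(np.arctan2(p[0][0]-p[1][0],p[1][1]-p[0][1])))
print(proj(W,[p.mean(0)]))
c=p.mean(0)
plan((c[0],c[1],.16,7.2),(c[0],c[1],.108,7.2))
E
python3 -c "
from h import *
crop('w19.png','w19d.png',290,20,370,80,8)"
```

```text
40 [536 540 535 533 534 523 537 641 678 680 683 676 636 532 530 537 535 540]
80 [364 360 367 366 366 379 488 650 681 683 681 669 596 565 558 561 559 552]
100 [354 355 359 365 364 385 498 656 683 682 683 662 566 544 555 560 560 558]
110 [362 363 358 361 363 406 534 661 681 683 680 656 570 553 558 559 556 554]
[[ 0.6203 -0.3636  0.138 ]
 [ 0.6081 -0.2651  0.138 ]] [ 0.6142 -0.3144  0.138 ] [ 0.0121 -0.0985  0.    ] 7.028491658966698
[[323.3423  99.6579]]
t 52.8 pos [ 0.6256 -0.3986  0.2426] yaw 7.2 tilt [ 0. -0. -1.] F [ 0.2 -0.4 -0.2] grip 29.9
(np.float64(0.6142130817700266), np.float64(-0.31435784483153095), 0.16, 7.2) -> [ 0.  0. -0.] [85.  -0.7 82.6]
(np.float64(0.6142130817700266), np.float64(-0.31435784483153095), 0.108, 7.2) -> [ 0.  0. -0.] [ 85.   -0.7 134.6]
```

View pics/w19d.png

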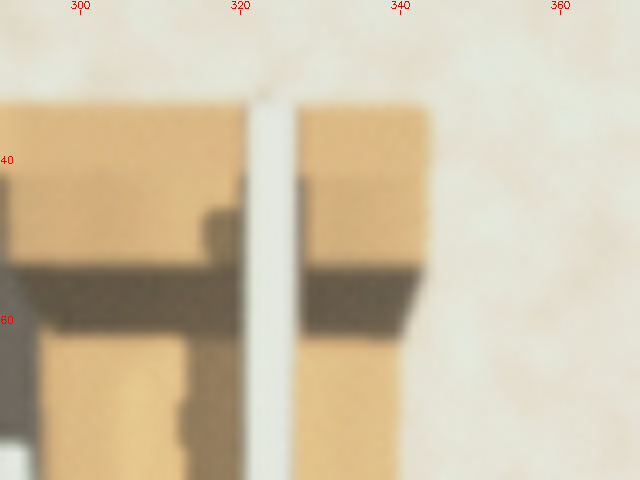

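{"op": "step_arm", "data": {"deltas": [[0,0,0,40,0,0,24],[0,0,0,85,-1,10,24],[0,0,0,85,-1,50,24],[0,0,0,85,-1,83,24],[0,0,0,85,-1,83,24],[0,0,0,85,-1,83,24],[0,0,0,85,-1,83,24],[0,0,0,85,-1,83,24]]}}

```text
time: 53.8
position: [0.6146, -0.3148, 0.1611]
tool_rot: [2.076, 2.355, 0.001]
ft_force: [0.3, -0.1, -0.2]
grip_width: 0.274
```

Run:
```python
from h import *
W=optics.get_calibration('wrist')
plan((.6142,-.3144,.106,7.1))
snap('wrist','w20.png');snap('scene','s20.png');snap('side','d20.png')
crop('s20.png','s20c.png',190,90,290,190,7);crop('d20.png','d20c.png',270,190,390,310,6)
print(proj(W,[[.6142,-.3144,.138],[.6081,-.265,.138]]))
```

```text
t 53.8 pos [ 0.6146 -0.3148  0.1611] yaw 7.19 tilt [ 0.002 -0.001 -1.   ] F [ 0.3 -0.1 -0.2] grip 23.9
(0.6142, -0.3144, 0.106, 7.1) -> [0.1 0.1 0.1] [ 0.5 -0.5 55.1]
[[323.98530939 235.79490786]
 [324.21059919 157.65185378]]
```

View pics/w20.png

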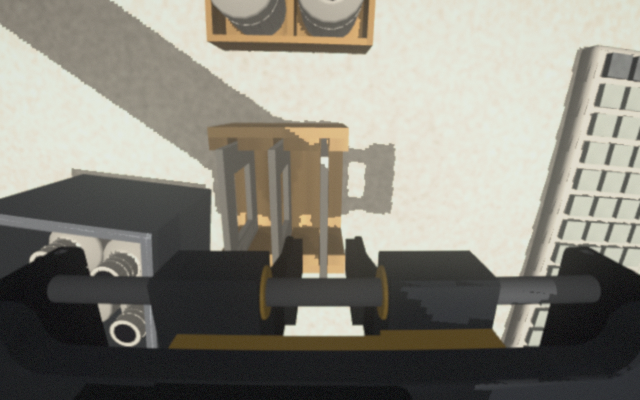

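View pics/d20c.png

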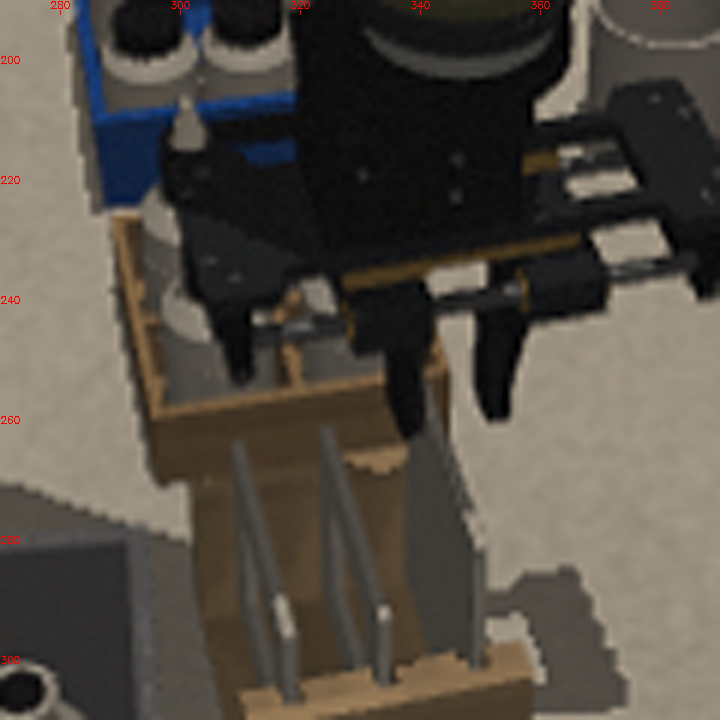

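View pics/s20c.png

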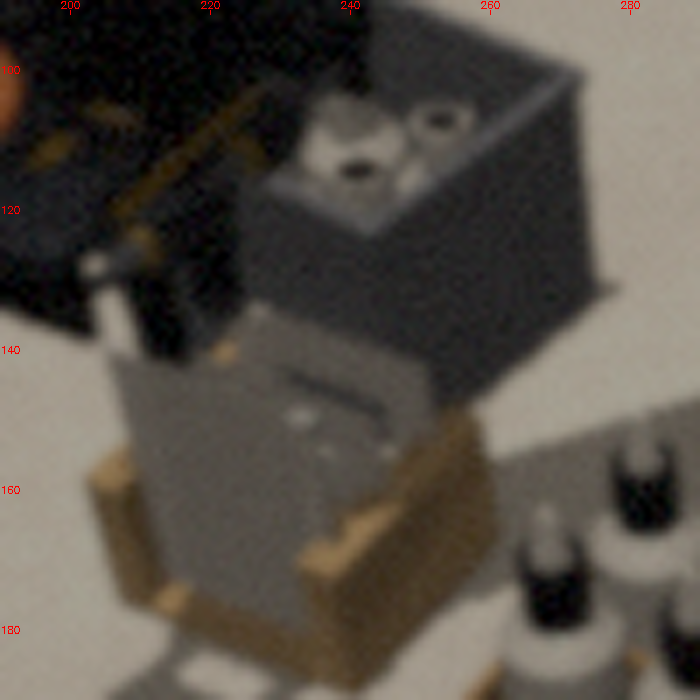

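```bash
python3 -c "
from h import *
crop('w20.png','w20c.png',270,110,370,280,4)
print(plane(optics.get_calibration('wrist'),[(324,139)],.138), plane(optics.get_calibration('wrist'),[(324,139)],.074))"
```

```text
[[ 0.60613749 -0.25378779  0.138     ]] [[ 0.60707635 -0.25980467  0.074     ]]
```

View pics/w20c.png

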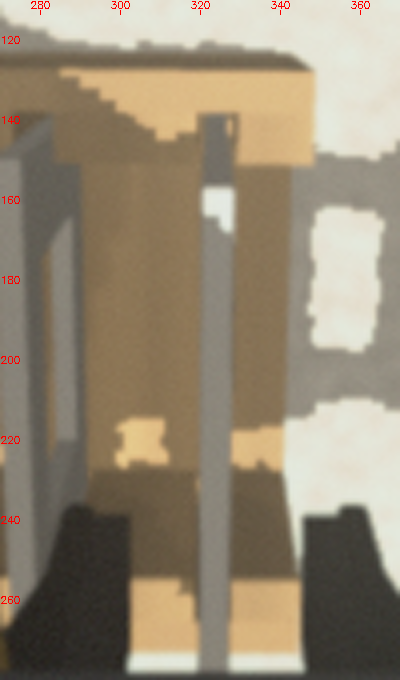

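{"op": "step_arm", "data": {"deltas": [[0,0,0,0,0,15,24],[0,0,0,0,0,35,24],[0,0,0,0,0,55,24],[0,0,0,0,0,55,24],[0,0,0,0,0,55,24],[0,0,0,0,0,55,0],[0,0,0,0,0,55,0],[0,0,0,0,0,55,0]], "newtons": 35}}

```text
time: 54.95
position: [0.6143, -0.3145, 0.1052]
tool_rot: [2.077, 2.356, 0.001]
ft_force: [-0.2, 0.0, 2.2]
grip_width: 0.055
```

Run:
```python
from h import *
plan()
```

```text
t 54.95 pos [ 0.6143 -0.3145  0.1052] yaw 7.2 tilt [ 0.001 -0.    -1.   ] F [-0.2  0.   2.2] grip 4.8
```

{"op": "step_arm", "data": {"deltas": [[0,0,0,0,0,0,0],[0,0,0,0,0,-8,0],[0,0,0,0,0,-22,0],[0,0,0,0,0,-40,0],[0,0,0,0,0,-60,0],[0,0,0,0,0,-85,0],[0,0,0,0,0,-115,0],[0,0,0,0,0,-150,0]]}}

```text
time: 55.95
position: [0.6137, -0.3143, 0.2566]
tool_rot: [2.077, 2.356, 0.0]
ft_force: [-0.2, -0.1, -1.0]
grip_width: 0.057
```

{"op": "step_arm", "data": {"deltas": [[0,0,0,0,0,-15,0],[0,0,0,0,0,-25,0],[0,0,0,0,0,-25,0],[0,0,0,0,0,-25,0],[0,0,0,0,0,-25,0],[0,0,0,0,0,-25,0],[0,0,0,0,0,-25,0],[0,0,0,0,0,-25,0]]}}

```text
time: 56.95
position: [0.6139, -0.3144, 0.2796]
tool_rot: [2.078, 2.356, -0.0]
ft_force: [0.4, -0.9, -0.8]
grip_width: 0.054
```

Run:
```python
from h import *
np.set_printoptions(precision=4,suppress=True)
plan((.6,0,.29,0),(.52,.33,.29,0))
snap('side','d21.png');crop('d21.png','d21c.png',250,130,410,310,4)
snap('wrist','w21.png')
snap('scene','s21.png')
S=optics.get_calibration('scene')
```

```text
t 56.95 pos [ 0.6139 -0.3144  0.2796] yaw 7.2 tilt [ 0. -0. -1.] F [ 0.4 -0.9 -0.8] grip 4.7
(0.6, 0, 0.29, 0) -> [0.  0.  7.2] [313.6  25.6 -10.4]
(0.52, 0.33, 0.29, 0) -> [0.  0.  7.2] [651.1 -12.4 -10.5]
```

View pics/d21c.png

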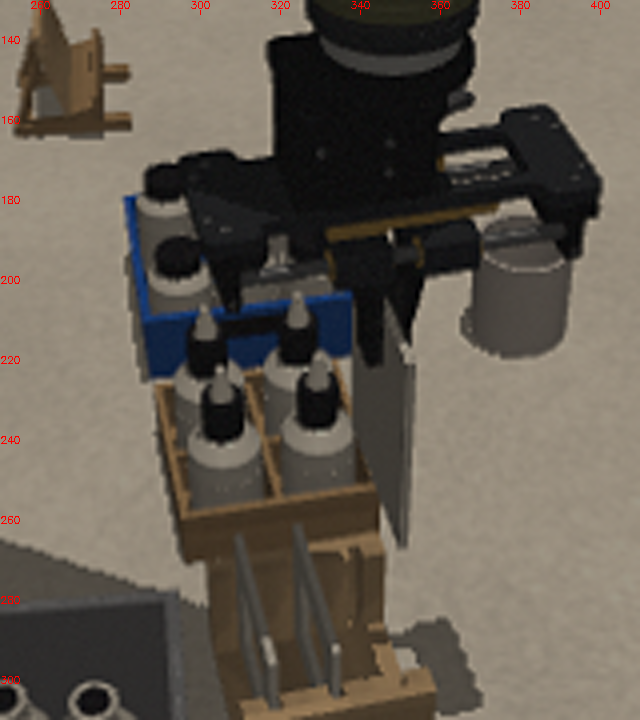

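View pics/w21.png

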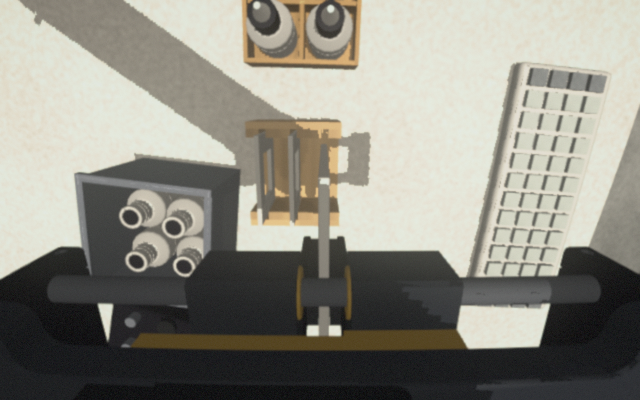

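{"op": "step_arm", "data": {"deltas": [[0,0,0,15,-1,0,0],[0,0,0,45,-3,-5,0],[0,0,1,85,-6,-10,0],[0,0,2,130,-9,-10,0],[0,0,3,175,-12,-10,0],[0,0,4,220,-15,-10,0],[0,0,5,265,-18,-10,0],[0,0,6,310,-21,-10,0]]}}

```text
time: 58.1
position: [0.5533, -0.0069, 0.2899]
tool_rot: [2.197, 2.245, 0.001]
ft_force: [0.4, 0.3, -1.6]
grip_width: 0.055
```

Run:
```python
from h import *
plan((.5,.27,.29,0))
```

```text
t 58.1 pos [ 0.5533 -0.0069  0.2899] yaw 1.23 tilt [ 0.001  0.    -1.   ] F [ 0.4  0.3 -1.6] grip 4.8
(0.5, 0.27, 0.29, 0) -> [ 0.  -0.   1.2] [278.  -47.3  -0. ]
```

{"op": "step_arm", "data": {"deltas": [[0,0,0.5,45,-8,0,0],[0,0,1,90,-16,0,0],[0,0,1,135,-24,0,0],[0,0,1,180,-31,0,0],[0,0,1,225,-39,0,0],[0,0,1,260,-45,0,0],[0,0,1,278,-47,0,0],[0,0,1,278,-47,0,0]]}}

```text
time: 59.1
position: [0.5007, 0.2685, 0.2895]
tool_rot: [2.215, 2.228, -0.0]
ft_force: [-0.6, -0.9, -1.6]
grip_width: 0.049
```

{"op": "step_arm", "data": {"deltas": [[0,0,0,0,0,0,0],[0,0,0,0,0,0,0],[0,0,0,0,0,0,0],[0,0,0,0,0,0,0],[0,0,0,0,0,0,0],[0,0,0,0,0,0,0],[0,0,0,0,0,0,0],[0,0,0,0,0,0,0]]}}

```text
time: 60.1
position: [0.5014, 0.2676, 0.2896]
tool_rot: [2.217, 2.225, 0.0]
ft_force: [-0.1, -1.1, -0.1]
grip_width: 0.052
```

Run:
```python
from h import *
plan()
snap('wrist','w22.png');snap('scene','s22.png');snap('side','d22.png')
crop('w22.png','w22c.png',130,50,330,250,3)
crop('s22.png','s22c.png',360,140,540,300,4)
crop('d22.png','d22c.png',220,60,380,200,4)
```

```text
t 60.1 pos [0.5014 0.2676 0.2896] yaw 0.21 tilt [ 0. -0. -1.] F [-0.1 -1.1 -0.1] grip 4.5
```

View pics/w22.png

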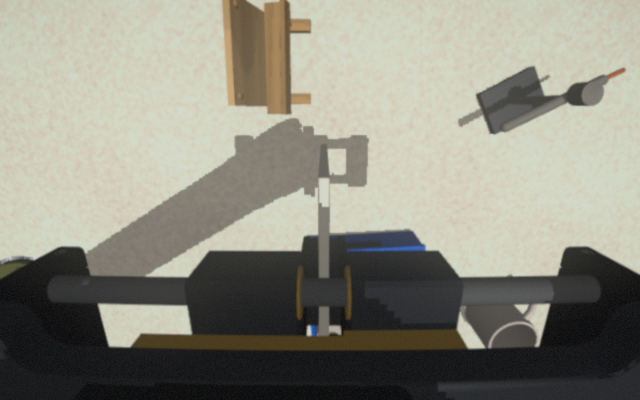

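View pics/s22c.png

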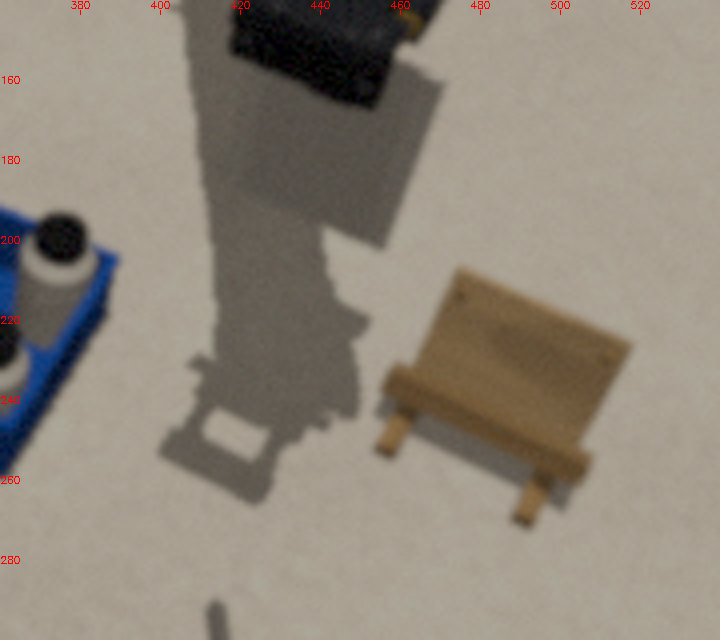

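View pics/d22c.png

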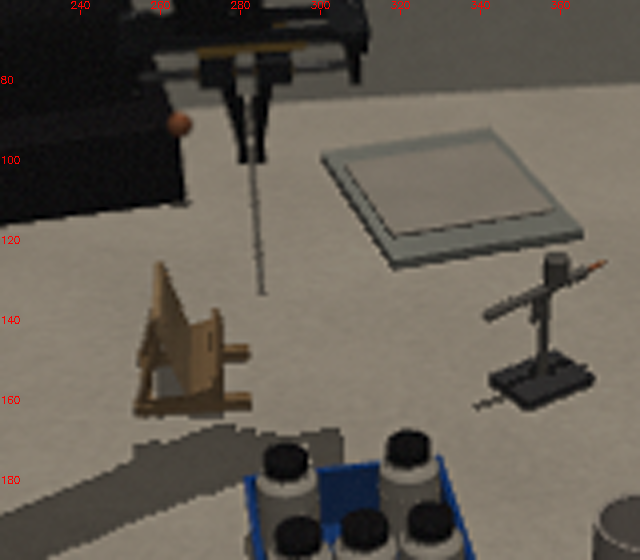

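{"op": "step_arm", "data": {"deltas": [[0,0,0,20,0,0,0],[0,0,0,45,0,-10,0],[0,0,0,50,0,-10,0],[0,0,0,50,0,-10,0],[0,0,0,50,0,-10,0],[0,0,0,50,0,-10,0],[0,0,0,50,0,-10,0],[0,0,0,50,0,-10,0]]}}

```text
time: 61.25
position: [0.5013, 0.3173, 0.2996]
tool_rot: [2.218, 2.225, 0.0]
ft_force: [-0.3, 0.8, -0.8]
grip_width: 0.062
```

Run:
```python
from h import *
plan()
snap('wrist','w23.png')
plan()
crop('w23.png','w23c.png',190,10,350,170,4)
```

```text
t 61.25 pos [0.5013 0.3173 0.2996] yaw 0.18 tilt [ 0. -0. -1.] F [-0.3  0.8 -0.8] grip 5.4
t 61.3 pos [0.5013 0.3174 0.2996] yaw 0.19 tilt [ 0.  0. -1.] F [-0.9  1.  -1. ] grip 4.7
```

View pics/w23c.png

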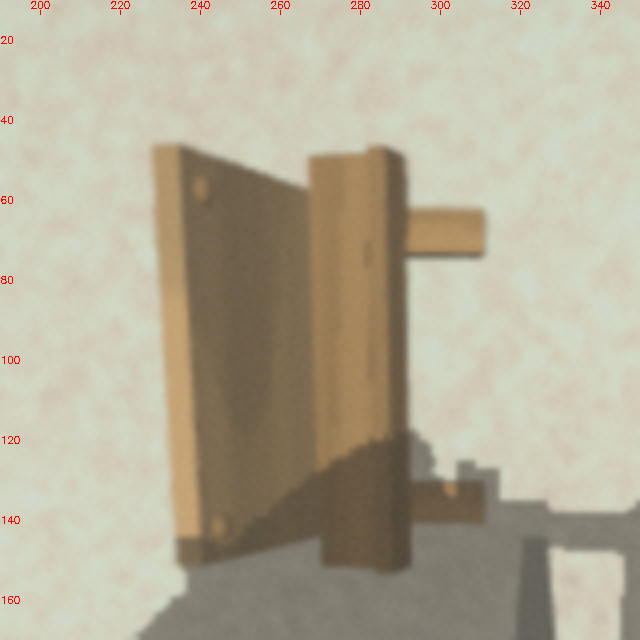

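Run:
```python
from h import *
np.set_printoptions(precision=4,suppress=True)
W=optics.get_calibration('wrist');S=optics.get_calibration('scene');D=optics.get_calibration('side')
print('top front edge',plane(W,[(236,47),(241,150.5)],.1073))
print('corner',plane(W,[(267.3,57),(270.3,144)],.03))
print('lip front outer? ends',plane(W,[(288,46.5),(290,152.5)],.046))
f=lambda x,y:(360+x/4,140+y/4)
print('scene top',plane(S,[f(460,267),f(632,345)],.1073))
g=lambda x,y:(220+x/4,60+y/4)
print('side top',plane(D,[g(161,262)],.1073))
```

```text
top front edge [[0.4096 0.4572 0.1073]
 [0.4079 0.3496 0.1073]]
corner [[0.4291 0.4584 0.03  ]
 [0.4285 0.3483 0.03  ]]
lip front outer? ends [[0.4574 0.4679 0.046 ]
 [0.4567 0.339  0.046 ]]
scene top [[0.4046 0.3524 0.1073]
 [0.4064 0.4589 0.1073]]
side top [[0.4106 0.4483 0.1073]]
```

```bash
cat >> h.py <<'E'
def easelR(): 
    return Ro.from_euler('z',-.6,degrees=True).as_matrix()@Ro.from_euler('y',-.26).as_matrix()@Rt(0)
n=np.array([np.cos(.26),0,np.sin(.26)]);u=np.array([-np.sin(.26),0,np.cos(.26)])
CORN=np.array([.429,.404,.03])
def tcpf(dn=0,du=0,h=.0972): return tuple(np.round(CORN+n*(.0025+dn)+u*(h+du),4))
E
python3 - <<'E'
from h import *
print(tcpf(),tcpf(.008,.09))
plan((.48,.404,.30),tcpf(.008,.09),R=easelR())
E
```

```text
(np.float64(0.4064), np.float64(0.404), np.float64(0.1246)) (np.float64(0.391), np.float64(0.404), np.float64(0.2136))
t 61.3 pos [0.5013 0.3174 0.2996] yaw 0.19 tilt [ 0.  0. -1.] F [-0.9  1.  -1. ] grip 4.7
(0.48, 0.404, 0.3) -> [-14.9  -0.1   0.8] [ 86.7 -21.   -0.4]
(np.float64(0.391), np.float64(0.404), np.float64(0.2136)) -> [-14.9  -0.1   0.8] [  87. -110.   86.]
```

{"op": "step_arm", "data": {"deltas": [[-2,0,0,15,-3,0,0],[-5,0,0.3,40,-10,0,0],[-8,0,0.5,65,-16,0,0],[-11,0,0.7,85,-21,0,0],[-14,0,0.8,87,-21,0,0],[-14.9,0,0.8,87,-21,0,0],[-14.9,0,0.8,87,-21,0,0],[-14.9,0,0.8,87,-21,0,0]]}}

```text
time: 62.3
position: [0.4807, 0.4037, 0.2996]
tool_rot: [2.096, 2.07, 0.272]
ft_force: [0.9, 0.3, -0.6]
grip_width: 0.056
```

Run:
```python
from h import *
plan(tcpf(.008,.09),tcpf(.008,.02),R=easelR())
```

```text
t 62.3 pos [0.4807 0.4037 0.2996] yaw -0.71 tilt [ 0.257 -0.001 -0.966] F [ 0.9  0.3 -0.6] grip 4.8
(np.float64(0.391), np.float64(0.404), np.float64(0.2136)) -> [-0.  -0.1 -0.1] [  -1.  -108.8   60.1]
(np.float64(0.409), np.float64(0.404), np.float64(0.146)) -> [-0.  -0.1 -0.1] [  -0.9 -108.8  130. ]
```

{"op": "step_arm", "data": {"deltas": [[0,0,0,0,-15,8,0],[0,0,0,0,-40,22,0],[0,0,0,0,-65,36,0],[0,0,0,-1,-90,50,0],[0,0,0,-1,-105,58,0],[0,0,0,-1,-109,60,0],[0,0,0,-1,-109,60,0],[0,0,0,-1,-109,60,0]]}}

```text
time: 63.3
position: [0.3912, 0.4047, 0.2144]
tool_rot: [2.095, 2.07, 0.275]
ft_force: [0.2, -0.3, -0.5]
grip_width: 0.054
```

{"op": "step_arm", "data": {"deltas": [[0,0,0,0,0,0,0],[0,0,0,0,0,0,0],[0,0,0,0,0,0,0],[0,0,0,0,0,0,0],[0,0,0,0,0,0,0],[0,0,0,0,0,0,0],[0,0,0,0,0,0,0],[0,0,0,0,0,0,0]]}}

```text
time: 64.3
position: [0.39, 0.4045, 0.2135]
tool_rot: [2.094, 2.072, 0.273]
ft_force: [-0.1, -0.7, -0.4]
grip_width: 0.053
```

Run:
```python
from h import *
plan(tcpf(.008,.02),R=easelR())
snap('wrist','w24.png');snap('scene','s24.png');snap('side','d24.png')
crop('w24.png','w24c.png',200,80,440,250,3)
crop('s24.png','s24c.png',400,110,560,270,5)
crop('d24.png','d24c.png',220,80,320,180,6)
```

```text
t 64.3 pos [0.39   0.4045 0.2135] yaw -0.61 tilt [ 0.257 -0.001 -0.966] F [-0.1 -0.7 -0.4] grip 4.6
(np.float64(0.409), np.float64(0.404), np.float64(0.146)) -> [ 0.  -0.1 -0. ] [-0.5  1.  70.1]
```

View pics/w24.png

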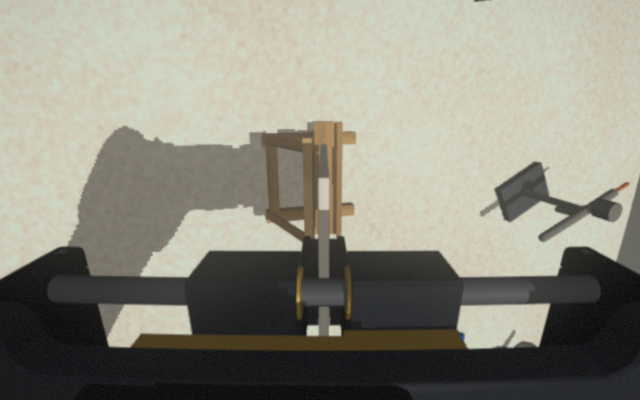

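View pics/s24c.png

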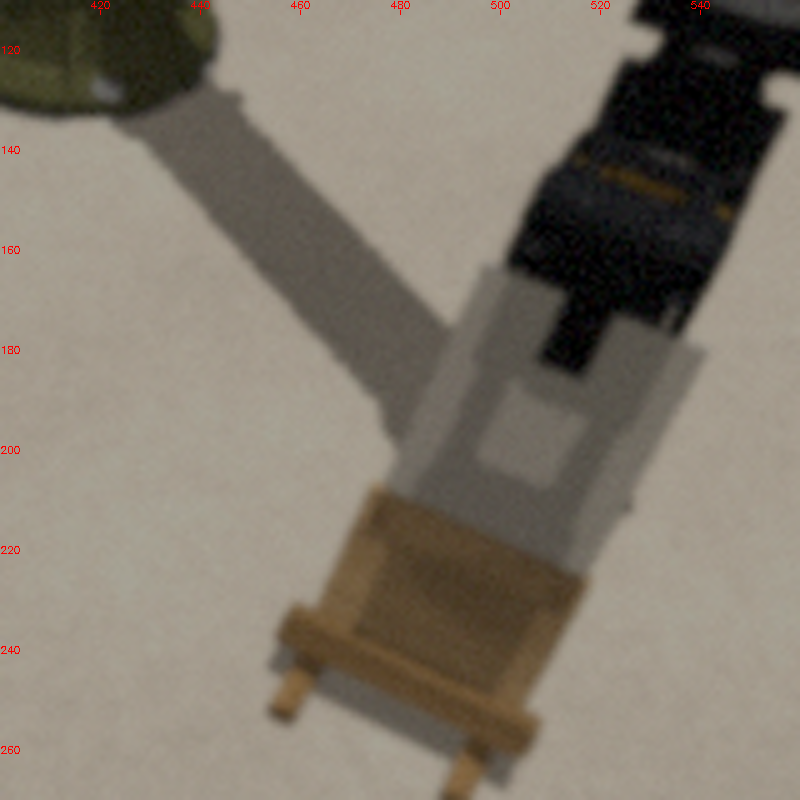

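View pics/d24c.png

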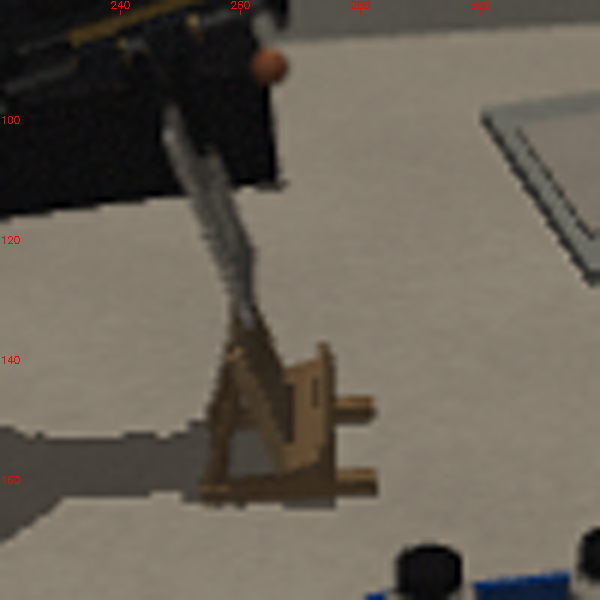

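View pics/w24c.png

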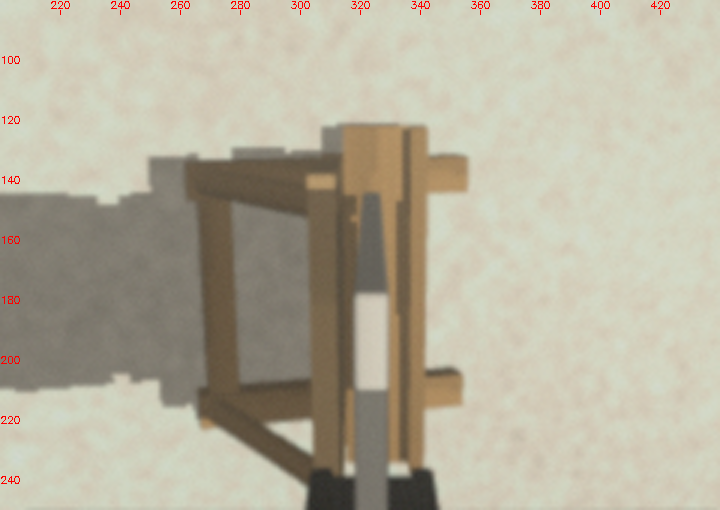

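Run:
```python
from h import *
np.set_printoptions(precision=1,suppress=True)
W=optics.get_calibration('wrist')
s=ctrl.get_state();Rc=Ro.from_rotvec(s['tool_rot']).as_matrix()
P=lambda lx,ly,lz: s['position']+Rc@np.array([lx,ly,lz])
print('panel top far front/back',proj(W,[P(.05,.0025,-.0328),P(.05,-.0025,-.0328),P(.05,.0025,.0972),P(.05,-.0025,.0972)]))
e=CORN; yv=np.array([0.0105,1,0])
for nm,a,b in(('boardtop',0,.08),('corner',0,0),('lip in',.024,0),('liptop',.024,.01)):
  print(nm,proj(W,[e+n*a+u*b+yv*.055,e+n*a+u*b-yv*.055]))
```

```text
panel top far front/back [[330.4 178.2]
 [318.6 178.2]
 [327.  144. ]
 [320.9 144. ]]
boardtop [[312.6 137.3]
 [313.8 255.8]]
corner [[315.  130.6]
 [315.7 225.4]]
lip in [[337.  130.3]
 [336.  225.1]]
liptop [[337.4 131. ]
 [336.3 228.3]]
```

{"op": "step_arm", "data": {"deltas": [[0,0,0,-0.5,0,12,0],[0,0,0,-0.5,0,27,0],[0,0,0,-0.5,0,42,0],[0,0,0,-0.5,0,56,0],[0,0,0,-0.5,0,66,0],[0,0,0,-0.5,0,72,0],[0,0,0,-0.5,0,75,0],[0,0,0,-0.5,0,75,0]]}}

```text
time: 65.45
position: [0.4094, 0.4041, 0.1412]
tool_rot: [2.094, 2.072, 0.273]
ft_force: [0.2, 0.0, -0.9]
grip_width: 0.055
```

{"op": "step_arm", "data": {"deltas": [[0,0,0,0,0,0,0],[0,0,0,0,0,0,0],[0,0,0,0,0,0,0],[0,0,0,0,0,0,0],[0,0,0,0,0,2,0],[0,0,0,0,0,4,0],[0,0,0,0,0,6,0],[0,0,0,0,0,8,0]]}}

```text
time: 66.45
position: [0.4114, 0.4039, 0.1331]
tool_rot: [2.094, 2.072, 0.273]
ft_force: [0.4, 0.3, -0.5]
grip_width: 0.055
```

Run:
```python
from h import *
plan(tcpf(0,0.0),R=easelR())
snap('wrist','w25.png');snap('side','d25.png')
crop('w25.png','w25c.png',240,80,400,250,4)
crop('d25.png','d25c.png',220,80,320,180,6)
W=optics.get_calibration('wrist')
e=CORN; yv=np.array([0.0105,1,0])
for nm,a,b in(('boardtop',0,.08),('corner',0,0),('liptop',.024,.01)):
  print(nm,proj(W,[e+n*a+u*b+yv*.055]))
s=ctrl.get_state();Rc=Ro.from_rotvec(s['tool_rot']).as_matrix()
P=lambda lx,ly,lz: s['position']+Rc@np.array([lx,ly,lz])
print(proj(W,[P(.05,.0025,.0972),P(.05,-.0025,.0972)]))
```

```text
t 66.45 pos [0.4114 0.4039 0.1331] yaw -0.61 tilt [ 0.257 -0.001 -0.966] F [ 0.4  0.3 -0.5] grip 4.7
(np.float64(0.4064), np.float64(0.404), np.float64(0.1246)) -> [ 0.  -0.1 -0. ] [ 0.  -7.   6.9]
boardtop [[308.23855644 148.89562401]]
corner [[312.66590738 136.67061523]]
liptop [[342.15054167 137.47910745]]
[[327.00214804 143.97573216]
 [320.88082751 143.97683072]]
```

View pics/w25c.png

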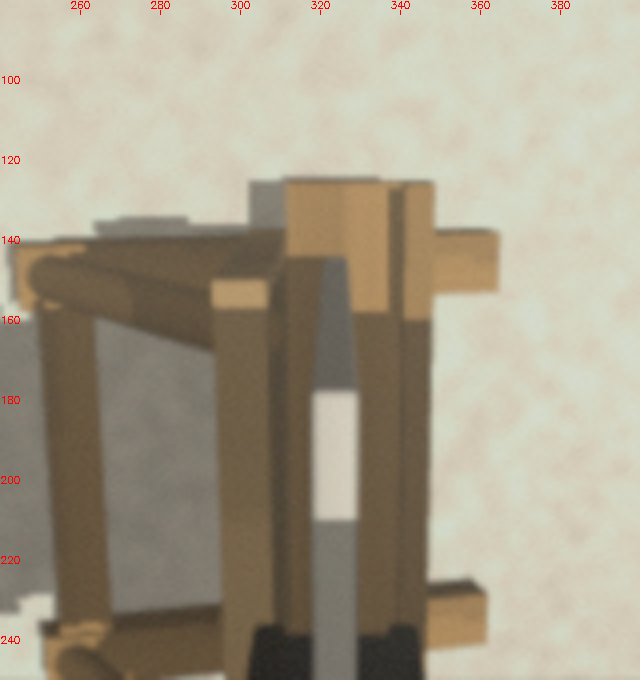

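View pics/d25c.png

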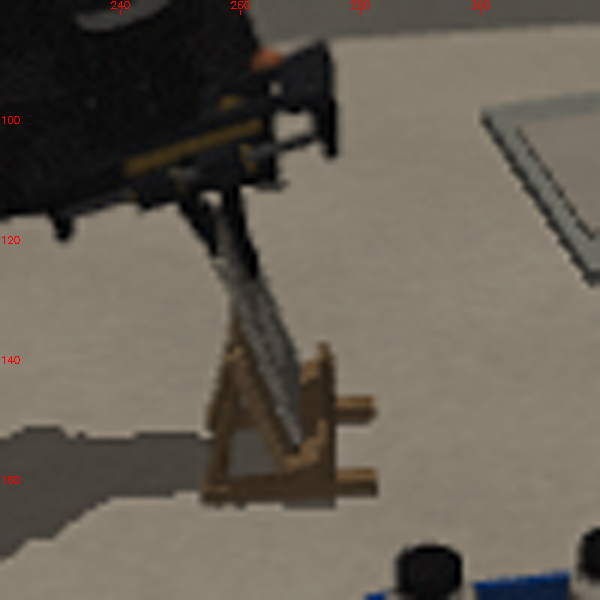

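{"op": "step_arm", "data": {"deltas": [[0,0,0,0,-1,1,0],[0,0,0,0,-2,2,0],[0,0,0,0,-3,3,0],[0,0,0,0,-4,3,0],[0,0,0,0,-5,3,0],[0,0,0,0,-6,3,0],[0,0,0,0,-6,3,0],[0,0,0,0,-6,3,0]]}}

```text
time: 67.55
position: [0.4064, 0.404, 0.1289]
tool_rot: [2.094, 2.072, 0.273]
ft_force: [0.8, -0.7, -1.7]
grip_width: 0.054
```

{"op": "step_arm", "data": {"deltas": [[0,0,0,0,0,0.5,0],[0,0,0,0,0,1,0],[0,0,0,0,0,1.5,0],[0,0,0,0,0,2,0],[0,0,0,0,0,2.5,0],[0,0,0,0,0,3,0],[0,0,0,0,0,3,0],[0,0,0,0,0,3,0]]}}

```text
time: 68.55
position: [0.4071, 0.404, 0.126]
tool_rot: [2.094, 2.072, 0.273]
ft_force: [-0.1, -0.4, -0.2]
grip_width: 0.061
```

Run:
```python
from h import *
plan(tcpf(0,0.0),R=easelR())
```

```text
t 68.55 pos [0.4071 0.404  0.126 ] yaw -0.61 tilt [ 0.257 -0.001 -0.966] F [-0.1 -0.4 -0.2] grip 5.3
(np.float64(0.4064), np.float64(0.404), np.float64(0.1246)) -> [ 0.  -0.1 -0. ] [-0.  -1.1  1.1]
```

{"op": "step_arm", "data": {"deltas": [[0,0,0,0,-0.5,0.5,0],[0,0,0,0,-1,1,0],[0,0,0,0,-1,1,0],[0,0,0,0,-1,1.5,0],[0,0,0,0,-1,1.5,0],[0,0,0,0,-1,2,0],[0,0,0,0,-1,2,0],[0,0,0,0,-1,2,0]]}}

```text
time: 69.55
position: [0.4067, 0.4042, 0.1247]
tool_rot: [2.094, 2.072, 0.274]
ft_force: [-3.1, -2.5, 5.3]
grip_width: 0.052
```

Run:
```python
from h import *
plan(tcpf(0,0.0),R=easelR())
snap('wrist','w26.png')
crop('w26.png','w26c.png',260,100,380,250,5)
snap('side','d26.png')
crop('d26.png','d26c.png',230,100,300,170,9)
snap('scene','s26.png')
crop('s26.png','s26c.png',430,140,550,270,5)
```

```text
t 69.55 pos [0.4067 0.4042 0.1247] yaw -0.62 tilt [ 0.258 -0.001 -0.966] F [-3.1 -2.5  5.3] grip 4.5
(np.float64(0.4064), np.float64(0.404), np.float64(0.1246)) -> [ 0.  -0.1 -0. ] [-0.2 -0.3  0. ]
```

View pics/w26c.png

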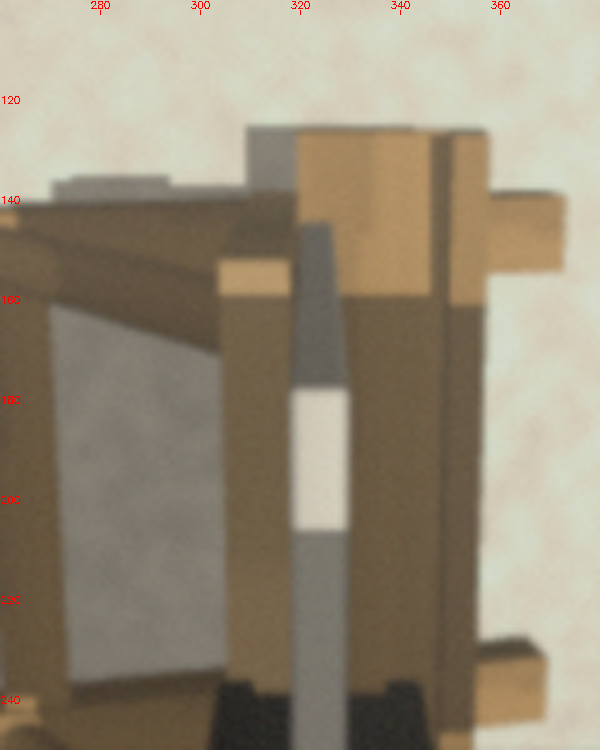

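View pics/d26c.png

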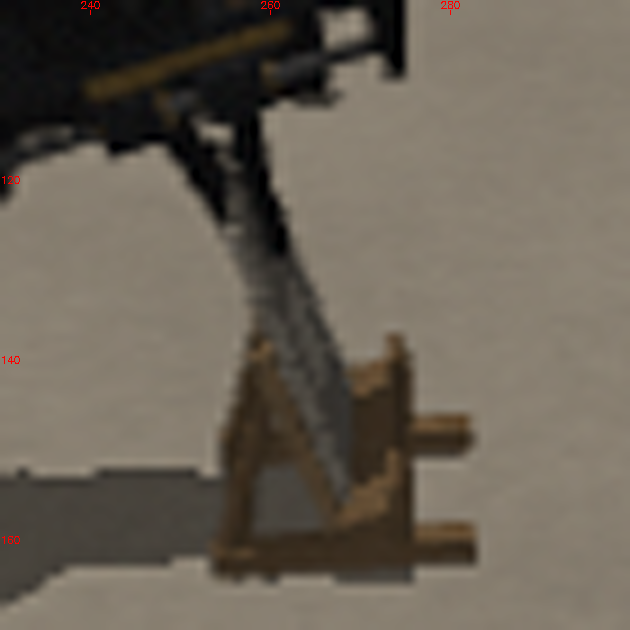

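View pics/s26c.png

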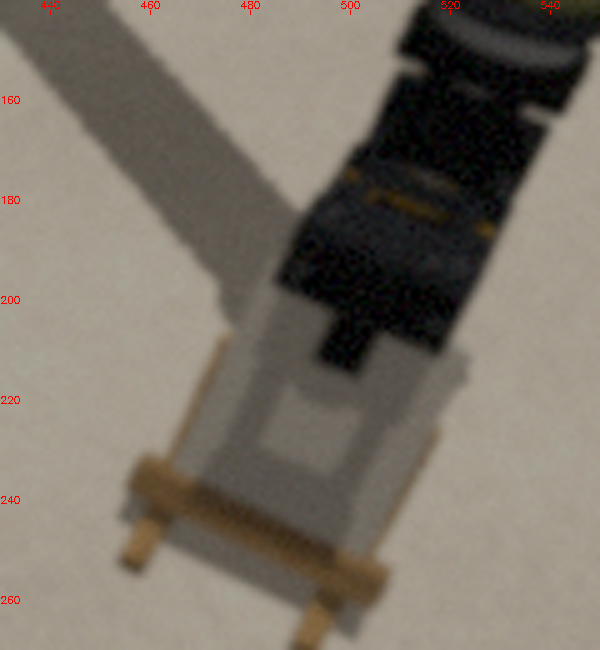

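{"op": "step_arm", "data": {"deltas": [[0,0,0,0,0,0,8],[0,0,0,0,0,0,12],[0,0,0,0,0,0,18],[0,0,0,0,0,0,22],[0,0,0,0,0,0,24],[0,0,0,0,0,0,24],[0,0,0,0,0,0,24],[0,0,0,0,0,0,24]]}}

```text
time: 70.7
position: [0.4067, 0.404, 0.1238]
tool_rot: [2.094, 2.072, 0.273]
ft_force: [0.3, 0.0, 0.1]
grip_width: 0.275
```

{"op": "step_arm", "data": {"deltas": [[0,0,0,0,0,-2,24],[0,0,0,0,0,-8,24],[0,0,0,0,0,-18,24],[0,0,0,0,0,-30,24],[0,0,0,0,0,-45,24],[0,0,0,0,0,-65,24],[0,0,0,0,0,-90,24],[0,0,0,0,0,-110,24]]}}

```text
time: 71.7
position: [0.3781, 0.4046, 0.2323]
tool_rot: [2.094, 2.072, 0.276]
ft_force: [0.1, 0.3, -0.1]
grip_width: 0.276
```

Run:
```python
from h import *
plan((.55,.2,.3),R=Rt(0))
snap('wrist','w27.png')
snap('side','d27.png')
crop('d27.png','d27c.png',230,100,300,170,8)
snap('scene','s27.png')
crop('s27.png','s27c.png',430,140,550,270,5)
```

```text
t 71.7 pos [0.3781 0.4046 0.2323] yaw -0.62 tilt [ 0.258  0.001 -0.966] F [ 0.1  0.3 -0.1] grip 24.0
(0.55, 0.2, 0.3) -> [15.  -0.1 -0.6] [-202.6  185.7  -21.1]
```

View pics/w27.png

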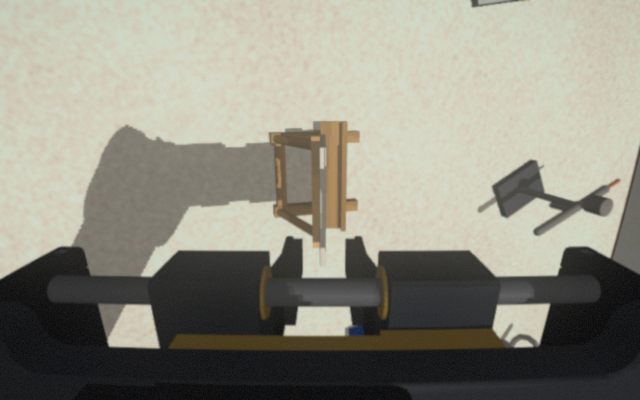

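View pics/d27c.png

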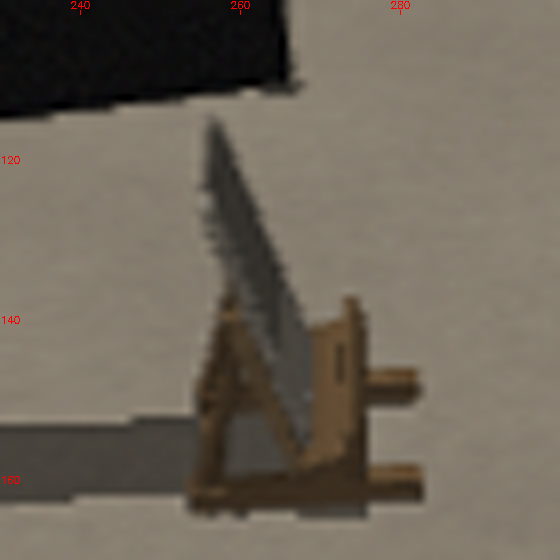

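View pics/s27c.png

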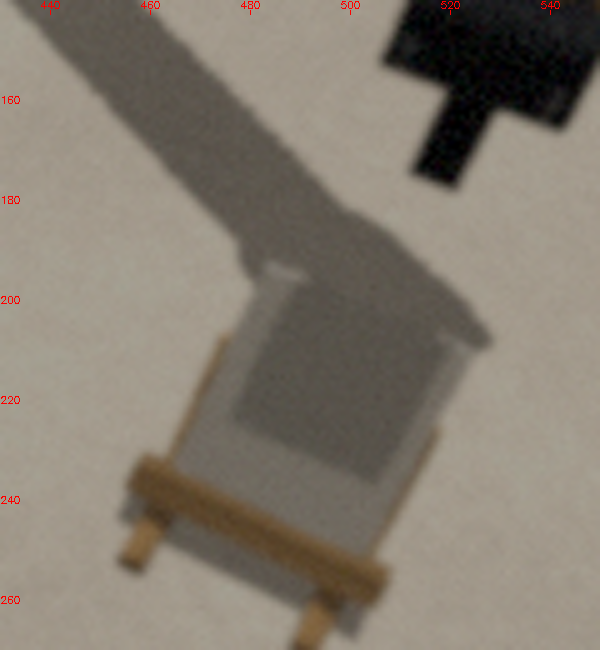

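{"op": "step_arm", "data": {"deltas": [[0,0,0,0,0,-20,24],[0,0,0,0,0,-40,24],[2,0,0,-30,10,-60,24],[4,0,0,-70,25,-60,24],[7,0,0,-110,50,-60,24],[10,0,0,-150,80,-60,24],[13,0,0,-190,100,-60,24],[15,0,0,-220,120,-60,24]]}}

```text
time: 72.85
position: [0.4774, 0.1804, 0.3178]
tool_rot: [-2.233, -2.205, 0.003]
ft_force: [0.3, 1.2, 0.3]
grip_width: 0.272
```

{"op": "step_arm", "data": {"deltas": [[0,0,0,0,0,0,24],[0,0,0,0,0,0,24],[0,0,0,0,0,0,24],[0,0,0,0,0,0,24],[0,0,0,0,0,0,24],[0,0,0,0,0,0,24],[0,0,0,0,0,0,24],[0,0,0,0,0,0,24]]}}

```text
time: 73.85
position: [0.4767, 0.1829, 0.3186]
tool_rot: [-2.231, -2.208, -0.0]
ft_force: [-0.2, -0.3, -0.3]
grip_width: 0.278
```

Run:
```python
from h import *
plan()
snap('side','d28.png');snap('scene','s28.png')
crop('s28.png','s28c.png',195,80,555,290,2.2)
crop('d28.png','d28c.png',215,100,395,350,2.4)
W=optics.get_calibration('scene')
crop('s28.png','s28e.png',440,180,540,270,7)
```

```text
t 73.85 pos [0.4767 0.1829 0.3186] yaw -0.59 tilt [-0.002  0.002 -1.   ] F [-0.2 -0.3 -0.3] grip 24.2
```

View pics/s28c.png

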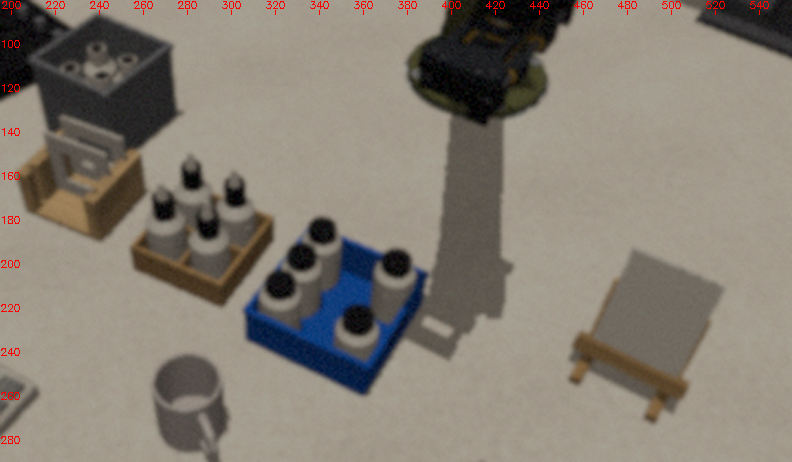

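View pics/d28c.png

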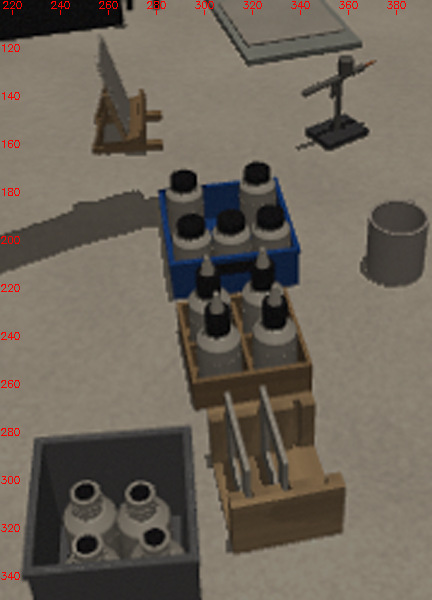

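View pics/s28e.png

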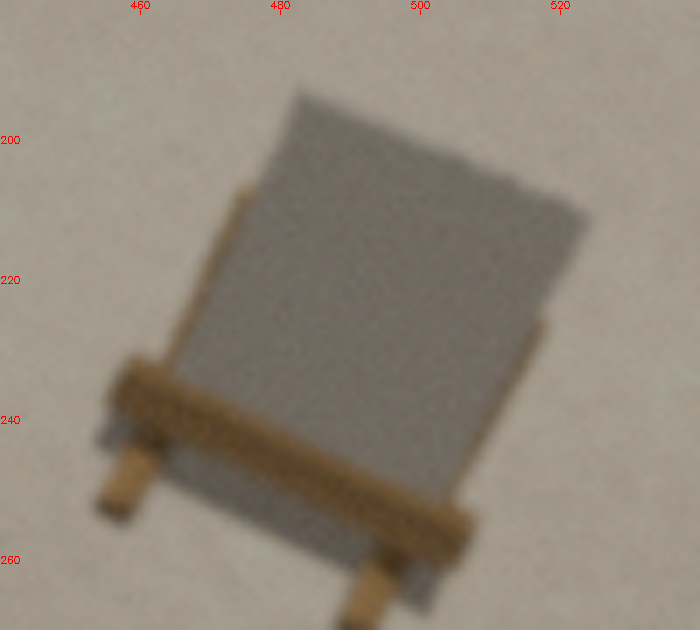

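All in order: four empties are in the bin, four spouted bottles in the caddy and five cleaners upright in the crate. The panel is leaning on the easel with about equal board margins left and right. Handing in.

```bash
python3 -c "
from h import *
print(ctrl.close_job())"
```

```text
the job is handed in; nothing more can be done
None
```

The corner is ready for the next panel, and the job was handed in at about 74 s of the 210 s allowed. The last scene and side pictures showed everything as asked:

- **Empties:** all four capless bottles (one from the desk, three from the caddy) stand in the waste bin.
- **Paint:** four spouted bottles from the crate stand upright, one in each caddy compartment. The five cleaners are still upright in the crate.
- **Panel:** the blank stands on the easel's ledge and leans back on the board. About equal strips of board show on both sides, so it looks centred to within 1–2 mm.
- **Rest:** both stencils are still in the rack, and the mug shows no sign of having moved.

No check failed. The side and scene cameras disagreed by about 5–10 mm in y. I relied mainly on the wrist camera, which agreed with where the grasps landed. I saw no wrist force reading above about 6 N, though I only read it at the end of each move. The desk bottle had not been knocked aside when I picked it up.

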